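Load a nozzle holder through the magazine's sprung flap

ROBOT

A 6-joint arm with a two-finger parallel gripper is mounted at the origin on a cart in front of the work surface, level with it; the furniture and walls round the work are solid. World frame = base frame: x ahead of the robot, y to its left, z up, the work surface at z = 0. Lengths are in m, angles in rad, forces in N, time in s.
With the tool pointing down it reaches from about 0.4 to 0.825 m from the base axis. Payload 7 kg.
Tool frame: the origin (TCP) lies on the centre line of the jaws, within the pads' length; the fingertips stand 22 mm ahead of it and the grasp point (between the pads) lies 3 mm ahead of it (arm.tcp_to_tips is the distance from the TCP to the fingertips, in m); z points along the fingers, y is the line along which they close (so a half turn about z gives the same grasp; the last joint's range is limited). The gripper opens to 88 mm and grips with 3 to 60 N. Pads are 19 mm wide; open, the fingers measure 130 mm over their backs; the gripper's body (78 mm by 193 mm) begins 47 mm behind the grasp point.
Start: joints at [-0.906, 0.359, 0.012, 0, -1.224, -0.288], TCP at [0.248, -0.628, 0.249] pointing down, gripper open.
Joint ranges: [-3.07, 3.07], [-1.43, 2.12], [-1.02, 1.25], [-3.03, 1.67], [-3.05, -0], [-3.03, 3.03]. Speed limits (rad/s): [2.39, 2.39, 3.01, 3.14, 3.14, 3.14].

INTERFACE

Orientations are given as [roll, pitch, yaw] about the fixed x, y, z axes, in that order (R = Rz(yaw) Ry(pitch) Rx(roll)).
In Python, from station import arm gives the robot as it stands.
- The arm moves only by the tool jog_arm, never from a script. Its argument "targets" is a list of rows, each an object of numbers: "dx", "dy", "dz": the shift along the tool's x, y, z in mm; "rx", "ry", "rz": the turn, a rotation vector about the tool's x, y, z in rad; "gripper": the closure, from 0 (fully open) to 1 (shut). In form: [{"dx": .., "dy": .., "dz": .., "rx": .., "ry": .., "rz": .., "gripper": ..}, ...]. A call has exactly 8 rows; each row is the pose to reach, as a shift and turn from the pose commanded when the call began, along the tool's axes at that moment; what a row does not reach only later rows make up. A row lasts 1/12 s, in which the tool goes at most 41.7 mm and 7.16 degrees, less where a joint would pass 70% of its speed; a pose out of reach is approached as far as the arm can. A call with a gripper value outside its range is refused whole. The fingers move at their own pace and stop on an object; "force" is the grip in N (left out, the last holds). Time passes only in rows, so rows that repeat a pose let the fingers close, or fill a call up. It gives the time, the measured TCP pose, the force, the opening and the grip force at its end, in the units of the state.
- arm.get_state(): the state, without advancing time (a new reading comes with each control period).
- arm.grab_frame(name): name is "scene" or "side" or "wrist"; returns a dict with "frame" (480x640x3 uint8, red, green, blue), "z_map" (480x640 float32, m along the optical axis (not along the pixel's ray), 0 where there is no reading), "fx", "fy", "cx", "cy" (pixels), "view" (4x4, takes a point from world to camera coordinates). Camera axes: x right, y down, z forward; pixel columns grow to the right and rows downward; lengths in m; the calibration is good to about 2 mm. A picture is of the moment at which its call begins.
- arm.job_done(): hands the job in; it is judged then, once.
The state is a dict: "t": time; "q": joint angles; "qd": joint speeds; "joint_efforts": joint torques, N m; "eef_pos": TCP position; "ee_rot": TCP orientation; "force": force on the tool from outside, world axes, zero at the start; "moment": the same for the moment, N m; "width": finger opening in m; "gripper_force": force on a finger pad.
Only numpy, scipy, OpenCV 4.12 (cv2) and the standard library are available. Lean on these libraries where they do the work, as an engineer would, in place of code of your own. Each camera call takes 0.05 s, during which the arm holds its last target. There are 200 camera calls.

TASK

Feed the injector nozzle holder, thin tip first, through the sprung swing flap of the grey return magazine. Gently push it on until you feel the hidden sprung plunger at the far end give by several millimetres, without bottoming the plunger or ramming the magazine, then take the fingers out so that the flap closes behind the part. Leave the marker and the brass drift where they lie.

Things in the scene. Friction and masses are not known exactly. Their poses are not given: they have to be found in the camera images.
- magazine: Fixed grey sheet-metal magazine, 268 x 74 mm, 41 mm high, varying in place and yaw. Origin: underside, on the lane's centre line in the plane of the closed flap; +x is the push direction, z up. Floor plate 3 mm thick, 74 mm wide, from x = -65 to +203 mm. x = -25 to +60 mm: lane 46 mm wide, 4 mm walls up to z = 37 mm, open on top (to x = 83), so closed fingers can follow the part through the flap.
- mouth (a point): Start of the straight lane, on the floor plate: magazine x = -25 mm, z = 3 mm. The walls end here in small rolled lips (58 mm over their outsides); before them the floor plate is a bare 40 mm tongue.
- tunnel (a point): Where the roof begins, on the floor plate: magazine x = 83 mm, z = 3 mm. Roof top z = 41 mm, inner height 34 mm. The inner walls taper gently from 46 mm apart at x = 60 to 31 mm at x = 110 mm; from there the tunnel runs on 31 mm wide, and the plunger sits in it.
- flap (a joint): Flap: steel leaf 43 mm wide, 29 mm high, 3 mm thick across the lane at magazine x = 0, hinged on an upright pin at the +y wall, swinging only inward (+x). 0 rad closed, 1.56 open along the wall. A spring (0.03 N m closed, 0.09 open) shuts it, once no finger or part is within 46 mm beyond its plane. Polished, slippery. It closes in behind passing fingers: draw back under 10 mm, then lift them straight out.
- plunger (a joint): Sprung plunger in the tunnel, facing the flap. Value: m pressed in, 0 free, 0.012 bottomed. Gives at 3.5 N, then 1.3 N per mm, plus 1 to 5 N of drag on the part. Its carriage is clamped anywhere in an 18 mm range, not measured: the part touches it when the tail is 47 to 65 mm beyond the flap's plane. Let go, it slowly springs back, pushing the part.
- nozzle: Grey steel injector nozzle holder lying on the bench, 106 mm long, 23 mm wide at most, 20 mm high, flat sides 16 mm apart at the middle hex where it is grasped, 0.13 to 0.21 kg. Origin: middle of the underside; own +y points along it to the thin tip, z up.
- nozzle_tip (a point): Thin stepped end of the nozzle holder, on its axis 9.5 mm above its underside.
- nozzle_tail (a point): Thick end of the nozzle holder (beside its dark ring), on its axis 9.5 mm above its underside, 106 mm from the tip.
- marker: Bystander: black and blue felt marker, 127 mm long, 14 mm thick, lying beside the nozzle holder. Origin: middle of the underside, long axis y.
- punch: Bystander: brass drift punch, 104 mm long, 13 mm thick, lying beside the nozzle holder. Origin: middle of the underside, long axis y.
Not all that is in view belongs to the job. What is shaped like the nozzle but red is not meant.

How it is judged:
On the way, in this order (a step that is already met when the one before it is completed fails the run):
1. the nozzle holder's tip has gone through the flap (x of nozzle_tip in the frame of magazine above 0.008 m and x of nozzle_tail in the frame of magazine below -0.03 m and value of joint flap above 0.15 rad), for 0.05 s.
2. the nozzle holder has pressed the plunger in by 3 mm or more (value of joint plunger above 0.003 m and x of nozzle_tail in the frame of magazine above 0.045 m), for 0.2 s.
At the end, for the whole second after the job is handed in: The nozzle holder lies flat and at rest in the magazine, tip first, its tail at least 40 mm beyond the flap's plane, and the flap is shut behind it (under 0.06 rad); on the way it pressed the plunger in by 3 mm or more for 0.2 s, and nothing holds it (value of joint flap below 0.06 rad and x of nozzle_tail in the frame of magazine above 0.04 m and x of nozzle_tip in the frame of magazine above 0.14 m and z of nozzle_tail in the frame of magazine below 0.02 m and linear speed of nozzle below 0.02 m/s and contact force between the fingers and nozzle below 0.1 N); the robot touches nothing.
It fails at once if the plunger is bottomed (pressed in by more than 10.5 mm) (value of joint plunger above 0.0105 m).
It fails at once if the nozzle holder is rammed against the magazine (over 25 N) (contact force between nozzle and magazine above 25 N).
It fails at once if the fingers are rammed against the magazine (over 25 N) (contact force between the fingers and magazine above 25 N).
It fails at once if the marker is moved by more than 20 mm (distance of marker from where it was at the start of the episode above 0.02 m).
It fails at once if the brass drift is moved by more than 20 mm (distance of punch from where it was at the start of the episode above 0.02 m).
It also fails if it takes over 69 s, if anything falls off the work surface, if the arm or the gripper's body presses on something with over 40 N, if the wrist force passes 120 N, or if a joint passes its speed limit or range.

## Working session

There is one attempt and no reset: what is moved stays moved. The work goes in short steps, Python scripts to look and compute and a tool call to move; the robot and the scene stay as the last step left them, time stands still between calls to the robot, and variables do not carry over. Pictures are saved under pics/ and viewed, at most 10 in all, crops included, and the job is handed in when it is done.

Besides the shell and the picture viewer there is one more tool, called after ">>>" in YAML: its name, and indented under it one key for each argument. jog_arm: Moves the arm, as the interface text tells. Its arguments: {"type":"object","properties":{"targets":{"type":"array","items":{"type":"object","properties":{"dx":{"type":"number"},"dy":{"type":"number"},"dz":{"type":"number"},"rx":{"type":"number"},"ry":{"type":"number"},"rz":{"type":"number"},"gripper":{"type":"number"}}}},"force":{"type":"number"}},"required":["targets"]}

```bash
mkdir -p pics; ls; cat > h.py <<'E'
from station import arm
import numpy as np, cv2, pickle
def grab(n,name):
    f=arm.grab_frame(n); pickle.dump(f,open(f'pics/{name}.pkl','wb'))
    cv2.imwrite(f'pics/{name}.png',f['frame'][:,:,::-1]); return f
def load(name): return pickle.load(open(f'pics/{name}.pkl','rb'))
def crop(f,name,u0,v0,u1,v1,k):
    im=cv2.resize(f['frame'][v0:v1,u0:u1,::-1],None,fx=k,fy=k,interpolation=cv2.INTER_CUBIC); cv2.imwrite(f'pics/{name}.png',im)
def P(f,u,v,z=None):
    """world point from pixel by depth, or on plane of height z"""
    R=f['view'][:3,:3];t=f['view'][:3,3]; d=np.array([(u-f['cx'])/f['fx'],(v-f['cy'])/f['fy'],1.])
    c=-R.T@t; w=R.T@d
    s=f['z_map'][int(v),int(u)] if z is None else (z-c[2])/w[2]
    return c+s*w
def pix(f,p):
    c=f['view'][:3,:3]@np.asarray(p)+f['view'][:3,3]; return c[:2]/c[2]*[f['fx'],f['fy']]+[f['cx'],f['cy']]
E
python3 - <<'E'
from h import *
a=grab('scene','scene0');b=grab('side','side0')
cv2.imwrite('pics/s0.png',a['frame'][:,:,::-1])
s=arm.get_state();print({k:np.round(v,3) for k,v in s.items()})
for f in(a,b):print(-f['view'][:3,:3].T@f['view'][:3,3],f['fx'])
E
```

```text
pics
{'t': np.float64(0.1), 'q': array([-0.906,  0.359,  0.011, -0.   , -1.224, -0.288]), 'qd': array([ 0.   , -0.002,  0.003,  0.002,  0.   ,  0.   ]), 'joint_efforts': array([-1.0000e-03, -5.8416e+01,  2.9375e+01,  7.0150e+00,  1.0000e-02,
       -0.0000e+00]), 'eef_pos': array([ 0.248, -0.627,  0.248]), 'ee_rot': array([ 3.14 , -0.   , -2.765]), 'force': array([ 1.136, -0.183, -0.03 ]), 'moment': array([ 0.027,  0.057, -0.028]), 'gripper_force': np.float64(0.0), 'width': np.float64(0.087)}
[ 0.7775239  -0.82602875  0.87933055] 545.306872830832
[0.45942459 0.88181146 0.89528302] 571.8888532460743
```

View pics/scene0.png

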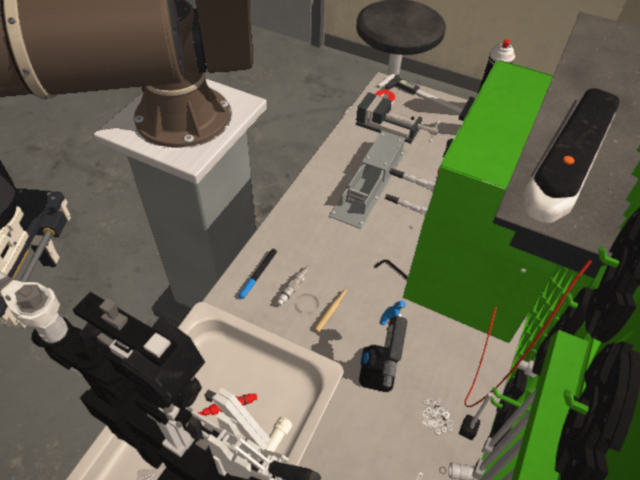

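View pics/side0.png

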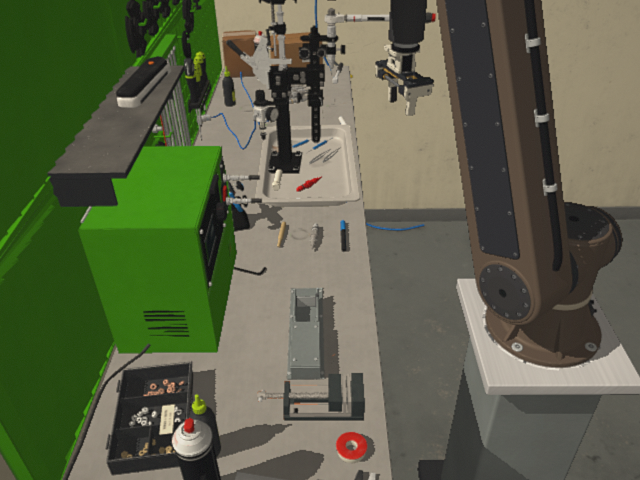

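Scene view: the nozzle holder is grey at (293,286), between the marker (258,273) and the brass drift (332,310). Things that could be mistaken for it: the red look-alike in the tray (230,403), the pale fitting (280,432) and the ring (306,303). The magazine is at (370,180) with its mouth towards the nozzle. Side view: nozzle at (316,236), magazine at (306,335).

```bash
python3 - <<'E'
from h import *
a=load('scene0');b=load('side0')
A=cv2.resize(a['frame'][230:340,230:360,::-1],None,fx=4,fy=4,interpolation=cv2.INTER_CUBIC)
B=cv2.resize(a['frame'][125:235,320:420,::-1],None,fx=4,fy=4,interpolation=cv2.INTER_CUBIC)
C=cv2.resize(b['frame'][215:255,270:360,::-1],None,fx=4,fy=4,interpolation=cv2.INTER_CUBIC)
cv2.imwrite('pics/c1.png',np.hstack([A[:, :390],B]))
D=b['frame'][210:385,265:365,::-1]
cv2.imwrite('pics/c2.png',cv2.resize(D,None,fx=3.4,fy=3.4,interpolation=cv2.INTER_CUBIC))
E
```

```text
(no output)
```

View pics/c1.png

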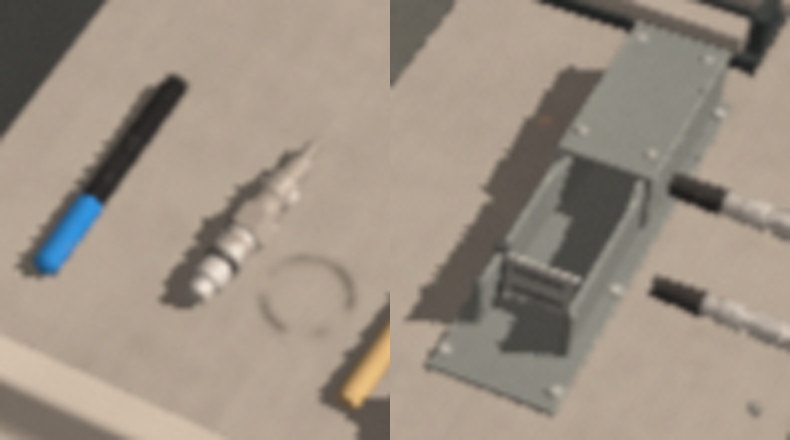

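View pics/c2.png

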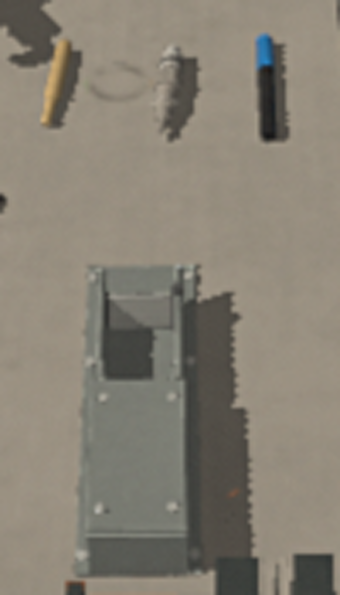

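Crops: the nozzle's dark ring and tail are at scene px (281,303) and its thin tip at (309,266). The magazine floor plate's front corners are at (329.5,216) and (360.5,228). The roof's near corners are at (362.5,162) and (386,171). The flap is closed.

```bash
python3 - <<'E'
from h import *
a=load('scene0');b=load('side0')
np.set_printoptions(precision=4,suppress=True)
o=lambda x,y:(x/4+320-97.5,y/4+125)
for n,f,u,v,z in [('tip',a,308.7,265.7,.0095),('tail',a,280.7,303.2,.0095),
 ('fl',a,*o(428,365),.003),('fr',a,*o(552,412),.003),('rnl',a,*o(560,147),.041),('rnr',a,*o(657,187),.041),('rfr',a,*o(733,58),.041),('rfl',a,*o(640,22),.041),
 ('s rn',b,292.9,321.2,.041),('s rn',b,320.3,321.2,.041),('s rf',b,291.5,367.4,.041),('s rf',b,320.9,367.4,.041),
 ('s fl',b,265+88/3.4,210+265/3.4,.003),('s fr',b,265+200/3.4,210+265/3.4,.003),
 ('s back',b,265+75/3.4,210+575/3.4,.003),
 ('s tail',b,265+171/3.4,210+46/3.4,.0095),('s tip',b,265+174/3.4,210+138/3.4,.0095)]:
  print(n,P(f,u,v,z),P(f,u,v))
E
```

```text
tip [ 0.4987 -0.2661  0.0095] [ 0.4985 -0.2658  0.009 ]
tail [ 0.4927 -0.3669  0.0095] [ 0.4948 -0.3703  0.0159]
fl [ 0.4755 -0.1264  0.003 ] [ 0.4744 -0.1238 -0.0003]
fr [ 0.547  -0.1246  0.003 ] [ 0.5451 -0.1189 -0.0041]
rnl [0.4821 0.0215 0.041 ] [0.4809 0.0252 0.0374]
rnr [0.5417 0.0182 0.041 ] [0.5361 0.0382 0.0212]
rfr [0.5397 0.1371 0.041 ] [0.5295 0.1783 0.0051]
rfl [0.4801 0.1404 0.041 ] [0.4803 0.1397 0.0416]
s rn [0.5295 0.0221 0.041 ] [ 0.5326 -0.0155  0.0037]
s rn [0.472  0.0225 0.041 ] [ 0.4725 -0.0136  0.0052]
s rf [0.5271 0.147  0.041 ] [0.5274 0.1434 0.0368]
s rf [0.4705 0.1472 0.041 ] [0.471  0.1152 0.0039]
s fl [ 0.5419 -0.1258  0.003 ] [ 0.5421 -0.1275  0.0015]
s fr [ 0.4646 -0.1251  0.003 ] [ 0.4646 -0.1307 -0.0019]
s back [0.5376 0.144  0.003 ] [0.5373 0.1469 0.0066]
s tail [ 0.4869 -0.3786  0.0095] [ 0.4868 -0.3706  0.0152]
s tip [ 0.4836 -0.2597  0.0095] [ 0.4838 -0.2696  0.0018]
```

The two views differ by about 10 mm in x, so I'll segment by depth instead of trusting my pixel reading.

```bash
cat >> h.py <<'E'
def cloud(f):
    v,u=np.mgrid[0:480,0:640]; z=f['z_map']; R=f['view'][:3,:3];t=f['view'][:3,3]
    c=np.stack([(u-f['cx'])/f['fx']*z,(v-f['cy'])/f['fy']*z,z],-1)
    w=(c-t)@R; w[z==0]=np.nan; return w
def seg(w,x0,x1,y0,y1,z0,z1):
    return (w[...,0]>x0)&(w[...,0]<x1)&(w[...,1]>y0)&(w[...,1]<y1)&(w[...,2]>z0)&(w[...,2]<z1)
def rect(w,m):
    n,l,s,_=cv2.connectedComponentsWithStats(m.astype(np.uint8)); k=1+np.argmax(s[1:,4]); p=w[l==k]
    r=cv2.minAreaRect((p[:,:2]*1000).astype(np.float32)); return len(p),np.round(p[:,2].mean(),4),np.round(cv2.boxPoints(r),1).tolist(),np.round(r[0],1),np.round(r[1],1)
E
python3 - <<'E'
from h import *
for n in('scene0','side0'):
    f=load(n);w=cloud(f)
    b=seg(w,.44,.57,-.25,-.15,-.05,.05);print(n,'bench z',np.median(w[b][:,2]))
    print('roof',rect(w,seg(w,.4,.62,-.05,.25,.034,.05)))
    print('nozzle',rect(w,seg(w,.45,.54,-.42,-.22,.0065,.04)))
    print('marker',rect(w,seg(w,.38,.46,-.42,-.2,.006,.04)))
E
```

```text
scene0 bench z -0.0005954813422082389
roof (1037, np.float64(0.0401), [[474.79998779296875, 144.8000030517578], [477.5, -50.70000076293945], [537.0, -49.900001525878906], [534.2999877929688, 145.60000610351562]], array([505.9,  47.5]), array([ 59.5, 195.5]))
nozzle (404, np.float64(0.0158), [[473.1000061035156, -368.3999938964844], [495.5, -372.5], [514.7999877929688, -268.5], [492.3999938964844, -264.29998779296875]], array([ 494. , -318.4]), array([105.8,  22.8]))
marker (371, np.float64(0.0111), [[409.70001220703125, -390.8999938964844], [424.0, -391.0], [424.70001220703125, -262.8999938964844], [410.3999938964844, -262.79998779296875]], array([ 417.2, -326.9]), array([128. ,  14.3]))
side0 bench z 0.0014368730196695312
roof (1471, np.float64(0.042), [[473.0, 147.8000030517578], [476.6000061035156, -50.0], [534.5999755859375, -49.0], [531.0, 148.89999389648438]], array([503.8,  49.4]), array([ 58. , 197.9]))
nozzle (158, np.float64(0.0178), [[479.0, -263.1000061035156], [479.5, -372.3999938964844], [500.29998779296875, -372.29998779296875], [499.79998779296875, -263.0]], array([ 489.7, -317.7]), array([ 20.9, 109.3]))
marker (153, np.float64(0.0131), [[407.1000061035156, -258.6000061035156], [407.70001220703125, -389.3999938964844], [421.6000061035156, -389.29998779296875], [421.0, -258.5]], array([ 414.3, -324. ]), array([ 13.9, 130.8]))
```

```bash
cat >> h.py <<'E'
def mv(x,y,z,yaw):
    "tool-frame shift (mm) and rz from the measured pose to the world target, tool kept down"
    from scipy.spatial.transform import Rotation as Ro
    s=arm.get_state(); R=Ro.from_euler('xyz',s['ee_rot']); T=Ro.from_euler('xyz',[np.pi,0,yaw])
    print('t',round(float(s['t']),2),'d',np.round(R.inv().apply(np.array([x,y,z])-s['eef_pos'])*1000,1),'r',np.round((R.inv()*T).as_rotvec(),4))
E
python3 - <<'E'
from h import *
for n in('scene0','side0'):
    w=cloud(load(n)); print(n,'punch',rect(w,seg(w,.535,.62,-.42,-.2,.006,.04)))
    for x0 in np.arange(.3,.75,.05):
        print(round(x0,2),[round(float(np.nanmax(np.where(seg(w,x0,x0+.05,y,y+.05,-.05,.6),w[...,2],0))),2) for y in np.arange(-.7,.3,.05)])
mv(.492,-.33,.2,-np.pi/2)
E
```

```text
scene0 punch (302, np.float64(0.0105), [[568.7000122070312, -384.3999938964844], [582.2000122070312, -385.6000061035156], [590.9000244140625, -281.8999938964844], [577.4000244140625, -280.79998779296875]], array([ 579.8, -333.2]), array([104. ,  13.6]))
0.3 [0.39, 0.39, 0.57, 0.0, 0.0, 0.0, 0.0, 0.0, 0.0, 0.0, 0.0, 0.0, 0.0, 0.0, 0.0, 0.0, 0.0, 0.0, 0.0, 0.0]
0.35 [0.46, 0.0, 0.6, 0.56, 0.05, 0.04, 0.0, 0.0, 0.0, 0.0, 0.0, 0.0, 0.0, 0.0, 0.0, 0.0, 0.0, 0.06, 0.06, 0.02]
0.4 [0.47, 0.0, 0.6, 0.6, 0.6, 0.6, 0.02, 0.02, 0.02, 0.0, 0.0, 0.0, 0.0, 0.0, 0.0, 0.0, 0.0, 0.06, 0.06, 0.02]
0.45 [0.46, 0.02, 0.02, 0.6, 0.6, 0.04, 0.02, 0.02, 0.02, 0.0, 0.0, 0.01, 0.04, 0.04, 0.04, 0.05, 0.05, 0.06, 0.06, 0.0]
0.5 [0.41, 0.02, 0.02, 0.02, 0.04, 0.04, 0.0, 0.02, 0.02, 0.0, 0.0, 0.01, 0.04, 0.04, 0.05, 0.04, 0.04, 0.04, 0.04, 0.0]
0.55 [0.38, 0.0, 0.02, 0.01, 0.04, 0.04, 0.02, 0.02, 0.01, 0.0, 0.01, 0.0, 0.0, 0.01, 0.0, 0.0, 0.0, 0.04, 0.05, 0.0]
0.6 [0.41, 0.04, 0.04, 0.04, 0.04, 0.04, 0.0, 0.01, 0.0, 0.27, 0.27, 0.0, 0.0, 0.01, 0.01, 0.0, 0.0, 0.0, 0.0, 0.0]
0.65 [0.38, 0.04, 0.04, 0.05, 0.04, 0
[... 881 characters left out ...]
06, 0.01]
0.5 [0.41, 0.01, 0.03, 0.02, 0.05, 0.05, 0.01, 0.02, 0.01, 0.01, 0.01, 0.01, 0.04, 0.04, 0.05, 0.05, 0.05, 0.04, 0.04, 0.01]
0.55 [0.5, 0.03, 0.03, 0.01, 0.05, 0.05, 0.02, 0.02, 0.01, 0.01, 0.01, 0.01, 0.01, 0.01, 0.01, 0.01, 0.01, 0.03, 0.05, 0.01]
0.6 [0.5, 0.21, 0.05, 0.05, 0.05, 0.05, 0.01, 0.01, 0.01, 0.26, 0.27, 0.01, 0.01, 0.01, 0.01, 0.01, 0.01, 0.01, 0.01, 0.1]
0.65 [0.38, 0.2, 0.04, 0.05, 0.05, 0.11, 0.13, 0.13, 0.22, 0.33, 0.33, 0.33, 0.33, 0.33, 0.33, 0.33, 0.01, 0.01, 0.01, 0.15]
0.7 [0.4, 0.01, 0.01, 0.01, 0.0, 0.13, 0.14, 0.13, 0.0, 0.33, 0.33, 0.33, 0.33, 0.33, 0.33, 0.33, 0.04, 0.05, 0.05, 0.05]
t 0.1 d [-336.1  186.7   47.9] r [ 1.4000e-03  8.0000e-04 -1.1941e+00]
```

```bash
python3 - <<'E'
from h import *
for n in('scene0','side0'):
    f=load(n);w=cloud(f); m=seg(w,.35,.5,-.6,-.4,.1,.9); v,u=np.nonzero(m)
    print(n,m.sum(),np.percentile(u,[0,50,100]),np.percentile(v,[0,50,100]),np.nanmin(w[m],0),np.nanmax(w[m],0))
    m=seg(w,.3,.8,-.75,-.6,.1,.7);v,u=np.nonzero(m);print(m.sum(),np.percentile(u,[0,50,100]),np.percentile(v,[0,50,100]),np.nanmin(w[m],0),np.nanmax(w[m],0))
E
```

```text
scene0 16314 [  0.  86. 182.] [ 0. 45. 98.] [ 0.35013889 -0.59618847  0.55571138] [ 0.48212734 -0.44476029  0.65089814]
25882 [  0. 149. 320.] [241. 389. 479.] [ 0.30006975 -0.74999726  0.10043623] [ 0.73245954 -0.64689494  0.57880371]
side0 9 [327. 331. 335.] [0. 0. 0.] [ 0.43435389 -0.47340999  0.55768999] [ 0.45205831 -0.45232255  0.56267536]
6726 [226. 287. 384.] [  0.  69. 140.] [ 0.30001032 -0.74814016  0.10007843] [ 0.73042021 -0.64595003  0.5047188 ]
```

>>> jog_arm:
  targets:
    - {"dx": -34,"dy": 19,"dz": 0,"rz": -0.06,"gripper": 0.5}
    - {"dx": -72,"dy": 39,"dz": 0,"rz": -0.18,"gripper": 0.5}
    - {"dx": -108,"dy": 59,"dz": 0,"rz": -0.3,"gripper": 0.5}
    - {"dx": -144,"dy": 79,"dz": 5,"rz": -0.42,"gripper": 0.5}
    - {"dx": -180,"dy": 99,"dz": 10,"rz": -0.54,"gripper": 0.5}
    - {"dx": -216,"dy": 119,"dz": 15,"rz": -0.66,"gripper": 0.5}
    - {"dx": -252,"dy": 139,"dz": 25,"rz": -0.78,"gripper": 0.5}
    - {"dx": -288,"dy": 159,"dz": 35,"rz": -0.9,"gripper": 0.5}

```text
invalid input at $.targets[0]: expected keys dx, dy, dz, rx, ry, rz, gripper
```

```bash
python3 - <<'E'
from h import *
mv(.492,-.33,.2,-np.pi/2)
E
```

```text
t 0.1 d [-336.1  186.7   47.9] r [ 1.4000e-03  8.0000e-04 -1.1941e+00]
```

>>> jog_arm:
  targets:
    - {"dx": -34,"dy": 19,"dz": 0,"rx": 0,"ry": 0,"rz": -0.06,"gripper": 0.5}
    - {"dx": -72,"dy": 39,"dz": 0,"rx": 0,"ry": 0,"rz": -0.18,"gripper": 0.5}
    - {"dx": -108,"dy": 59,"dz": 0,"rx": 0,"ry": 0,"rz": -0.3,"gripper": 0.5}
    - {"dx": -144,"dy": 79,"dz": 5,"rx": 0,"ry": 0,"rz": -0.42,"gripper": 0.5}
    - {"dx": -180,"dy": 99,"dz": 10,"rx": 0,"ry": 0,"rz": -0.54,"gripper": 0.5}
    - {"dx": -216,"dy": 119,"dz": 15,"rx": 0,"ry": 0,"rz": -0.66,"gripper": 0.5}
    - {"dx": -252,"dy": 139,"dz": 25,"rx": 0,"ry": 0,"rz": -0.78,"gripper": 0.5}
    - {"dx": -288,"dy": 159,"dz": 35,"rx": 0,"ry": 0,"rz": -0.9,"gripper": 0.5}

```text
t: 0.77
eef_pos: [0.4575, -0.3732, 0.2138]
ee_rot: [-3.141, 0.0, -1.859]
force: [0.1, -0.7, -0.3]
width: 0.0448
gripper_force: 0.0
```

```bash
python3 - <<'E'
from h import *
mv(.492,-.33,.2,-np.pi/2); print(arm.get_state()['width'])
E
```

```text
t 0.77 d [-51.3 -20.7  13.8] r [-0.0005  0.     -0.2881]
0.04482897992819925
```

>>> jog_arm:
  targets:
    - {"dx": -25,"dy": -10,"dz": 7,"rx": 0,"ry": 0,"rz": -0.1,"gripper": 0.5}
    - {"dx": -51,"dy": -21,"dz": 14,"rx": 0,"ry": 0,"rz": -0.2,"gripper": 0.5}
    - {"dx": -51,"dy": -21,"dz": 14,"rx": 0,"ry": 0,"rz": -0.288,"gripper": 0.5}
    - {"dx": -51,"dy": -21,"dz": 14,"rx": 0,"ry": 0,"rz": -0.288,"gripper": 0.5}
    - {"dx": -51,"dy": -21,"dz": 14,"rx": 0,"ry": 0,"rz": -0.288,"gripper": 0.5}
    - {"dx": -51,"dy": -21,"dz": 14,"rx": 0,"ry": 0,"rz": -0.288,"gripper": 0.5}
    - {"dx": -51,"dy": -21,"dz": 14,"rx": 0,"ry": 0,"rz": -0.288,"gripper": 0.5}
    - {"dx": -51,"dy": -21,"dz": 14,"rx": 0,"ry": 0,"rz": -0.288,"gripper": 0.5}

```text
t: 1.43
eef_pos: [0.491, -0.3331, 0.2002]
ee_rot: [-3.141, -0.0, -1.579]
force: [-0.3, -0.7, 0.3]
width: 0.0434
gripper_force: 0.0
```

```bash
python3 - <<'E'
from h import *
f=grab('wrist','w1'); mv(.492,-.33,.2,-np.pi/2); print(arm.get_state()['q'])
w=cloud(f)
print('noz',rect(w,seg(w,.46,.54,-.42,-.22,.0065,.04)))
print(pix(f,[.492,-.33,.01]),pix(f,[.507,-.1,.01]))
E
```

```text
t 1.48 d [-3.  -0.9  0.2] r [-0.0003 -0.0001 -0.0082]
[-2.66688314e-01  2.61167440e-01 -2.42624803e-01  9.85583017e-06
 -1.06671958e+00  2.58471554e-01]
noz (1568, np.float64(0.0154), [[476.79998779296875, -370.70001220703125], [500.0, -371.29998779296875], [502.6000061035156, -265.8999938964844], [479.3999938964844, -265.3999938964844]], array([ 489.7, -318.3]), array([105.4,  23.2]))
[315.00708229 223.06902297] [304.5655994  413.46851594]
```

View pics/w1.png

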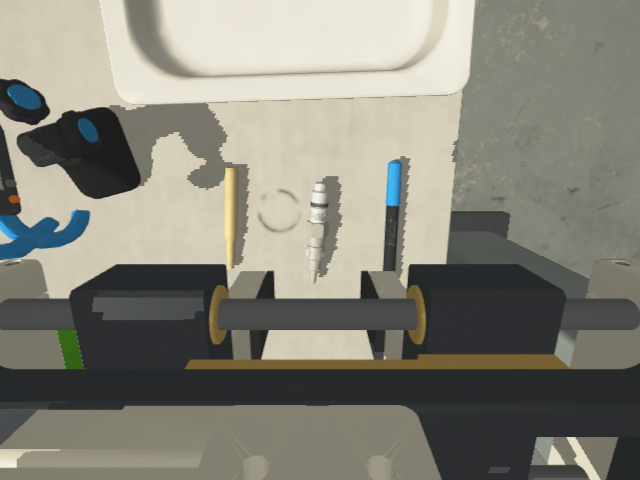

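Wrist view: the nozzle tail is at (319.5,184) with its dark ring at (319,206), and the tip is at (314,282). The marker is to its right (392,215) and the drift to its left (231,215). The fingers fit between them.

```bash
python3 - <<'E'
from h import *
f=load('w1'); a=P(f,319.5,183,.0095);b=P(f,314,283,.0095);print(a,b,np.degrees(np.arctan2(*(b-a)[1::-1])))
w=cloud(f);m=seg(w,.46,.54,-.42,-.22,.0065,.04)
p=w[m]
for y in np.arange(-.37,-.265,.008):
    s=p[abs(p[:,1]-y)<.004]; print(round(y,3),len(s),(s[:,0].min()+s[:,0].max())/2,np.ptp(s[:,0]),s[:,2].max())
mv(.4895,-.318,.1,-np.pi/2-.03)
E
```

```text
[ 0.48717736 -0.36969938  0.0095    ] [ 0.49381661 -0.26528831  0.0095    ] 86.36159826507671
-0.37 68 0.48622457464376334 0.01069141317500727 0.016218605077505197
-0.362 127 0.486776380231713 0.015652844779358077 0.01773599837388919
-0.354 145 0.487322615324864 0.016781389469527952 0.019146938591433366
-0.346 136 0.4873996233962363 0.016800971001788068 0.01907084114355232
-0.338 144 0.4884740765513128 0.01695398786601554 0.019116195352412626
-0.33 187 0.4895125555052156 0.023151397079223535 0.020553478970310728
-0.322 176 0.4895966441722022 0.02329874552328126 0.02069598498255693
-0.314 120 0.49020489436597053 0.018228175979544403 0.0189911319646826
-0.306 129 0.4918070240064617 0.017457056721933872 0.018988653964367892
-0.298 134 0.4918926391867875 0.017505817970652704 0.019069048332335078
-0.29 84 0.4914763770214876 0.014501186174794845 0.0173470285044442
-0.282 57 0.49305317063508214 0.011376174363679104 0.016312551970457653
-0.274 44 0.49370670652787585 0.006349453006054884 0.013153096068844815
-0.266 17 0.4942831646756995 0.005219661256770536 0.012631742148629794
t 1.48 d [-15.    1.7 100.2] r [-0.0003 -0.0001  0.0218]
```

```bash
python3 - <<'E'
from h import *
f=load('w1');crop(f,'w1c',290,175,345,290,5)
w=cloud(f)
for v in range(205,262,4):
    r=w[v,300:335]; k=r[:,2]>.006; q=r[k]; print(v,np.round(q[:,1].mean(),4),np.round(np.ptp(q[:,0])*1000,1),np.round(q[:,2]*1000)[::2])
E
```

```text
205 -0.3493 16.6 [13. 16. 17. 18. 17. 18. 18. 18. 14.]
209 -0.3453 15.8 [12. 15. 17. 18. 17. 17. 18. 15. 11.]
213 -0.3413 16.8 [12. 14. 16. 17. 19. 18. 17. 15. 14.]
217 -0.3374 16.8 [11. 15. 17. 17. 17. 18. 17. 15. 14.]
221 -0.3332 19.0 [ 9. 14. 14. 17. 17. 18. 17. 16. 16. 13.]
225 -0.3295 22.1 [10. 14. 17. 18. 19. 21. 19. 20. 18. 19. 13.  8.]
229 -0.3255 22.2 [10. 13. 16. 20. 18. 18. 19. 19. 19. 18. 15.  9.]
233 -0.3215 22.2 [10. 14. 18. 19. 20. 20. 19. 19. 20. 18. 14. 10.]
237 -0.3176 17.1 [11. 15. 18. 18. 19. 20. 20. 19. 17.]
241 -0.3131 16.1 [14. 16. 16. 18. 19. 18. 17. 16. 11.]
245 -0.3084 16.4 [ 9. 14. 16. 16. 16. 17. 16. 14.  8.]
249 -0.3045 17.4 [ 9. 14. 16. 17. 18. 18. 18. 17. 14.]
253 -0.3004 17.3 [12. 14. 15. 17. 17. 16. 17. 17. 14.]
257 -0.2962 15.3 [14. 15. 17. 17. 18. 16. 17. 15.]
261 -0.2912 12.4 [11. 14. 15. 16. 15. 14. 10.]
```

View pics/w1c.png

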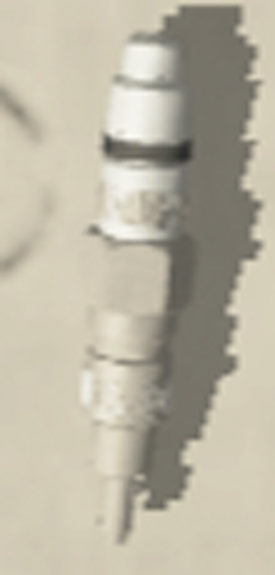

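The hex is at crop rows 240–310, which puts it at y≈-0.325. I'll grasp it there, with the axis heading at about 86°.

```bash
python3 - <<'E'
from h import *
mv(.4896,-.325,.0255,-1.641)
E
```

```text
t 1.48 d [ -8.    1.6 174.7] r [-0.0003 -0.0001  0.062 ]
```

>>> jog_arm:
  targets:
    - {"dx": -4,"dy": 1,"dz": 25,"rx": 0,"ry": 0,"rz": 0.03,"gripper": 0.5}
    - {"dx": -8,"dy": 1.6,"dz": 60,"rx": 0,"ry": 0,"rz": 0.062,"gripper": 0.5}
    - {"dx": -8,"dy": 1.6,"dz": 95,"rx": 0,"ry": 0,"rz": 0.062,"gripper": 0.5}
    - {"dx": -8,"dy": 1.6,"dz": 125,"rx": 0,"ry": 0,"rz": 0.062,"gripper": 0.5}
    - {"dx": -8,"dy": 1.6,"dz": 145,"rx": 0,"ry": 0,"rz": 0.062,"gripper": 0.5}
    - {"dx": -8,"dy": 1.6,"dz": 150,"rx": 0,"ry": 0,"rz": 0.062,"gripper": 0.5}
    - {"dx": -8,"dy": 1.6,"dz": 150,"rx": 0,"ry": 0,"rz": 0.062,"gripper": 0.5}
    - {"dx": -8,"dy": 1.6,"dz": 150,"rx": 0,"ry": 0,"rz": 0.062,"gripper": 0.5}

```text
t: 2.15
eef_pos: [0.4905, -0.3249, 0.0509]
ee_rot: [-3.141, -0.001, -1.639]
force: [1.0, 0.6, 0.2]
width: 0.0439
gripper_force: 0.0
```

```bash
python3 - <<'E'
from h import *
f=grab('wrist','w2'); w=cloud(f);m=seg(w,.46,.52,-.42,-.22,.006,.025); p=w[m]
for y in np.arange(-.368,-.3,.006):
    s=p[abs(p[:,1]-y)<.003]
    if len(s): print(round(y,3),len(s),np.round([s[:,0].min(),s[:,0].max(),s[:,2].max()],4))
mv(.4896,-.325,.0255,-1.641)
E
```

```text
-0.368 272 [0.4805 0.4919 0.0168]
-0.362 327 [0.4788 0.4945 0.0183]
-0.356 336 [0.4791 0.4949 0.0187]
-0.35 349 [0.4788 0.4966 0.0188]
-0.344 341 [0.4791 0.4972 0.0188]
-0.338 332 [0.48   0.4976 0.0192]
-0.332 450 [0.4778 0.501  0.0208]
-0.326 427 [0.4778 0.5015 0.0209]
-0.32 357 [0.4787 0.5018 0.0208]
-0.314 106 [0.4803 0.4994 0.0184]
t 2.2 d [ 0.1  1.4 26. ] r [-0.0022 -0.0008  0.0021]
```

>>> jog_arm:
  force: 20
  targets:
    - {"dx": 0,"dy": 1,"dz": 10,"rx": 0,"ry": 0,"rz": 0,"gripper": 0.5}
    - {"dx": 0,"dy": 1,"dz": 20,"rx": 0,"ry": 0,"rz": 0,"gripper": 0.5}
    - {"dx": 0,"dy": 1,"dz": 25,"rx": 0,"ry": 0,"rz": 0,"gripper": 0.5}
    - {"dx": 0,"dy": 1,"dz": 25,"rx": 0,"ry": 0,"rz": 0,"gripper": 0.5}
    - {"dx": 0,"dy": 1,"dz": 25,"rx": 0,"ry": 0,"rz": 0,"gripper": 1}
    - {"dx": 0,"dy": 1,"dz": 25,"rx": 0,"ry": 0,"rz": 0,"gripper": 1}
    - {"dx": 0,"dy": 1,"dz": 25,"rx": 0,"ry": 0,"rz": 0,"gripper": 1}
    - {"dx": 0,"dy": 1,"dz": 25,"rx": 0,"ry": 0,"rz": 0,"gripper": 1}

```text
t: 2.87
eef_pos: [0.4892, -0.3243, 0.0253]
ee_rot: [-3.141, -0.0, -1.639]
force: [0.9, -0.3, -0.2]
width: 0.0226
gripper_force: 0.0
```

>>> jog_arm:
  targets:
    - {"dx": 0,"dy": 0,"dz": 0,"rx": 0,"ry": 0,"rz": 0,"gripper": 1}
    - {"dx": 0,"dy": 0,"dz": 0,"rx": 0,"ry": 0,"rz": 0,"gripper": 1}
    - {"dx": 0,"dy": 0,"dz": 0,"rx": 0,"ry": 0,"rz": 0,"gripper": 1}
    - {"dx": 0,"dy": 0,"dz": -10,"rx": 0,"ry": 0,"rz": 0,"gripper": 1}
    - {"dx": 0,"dy": 0,"dz": -25,"rx": 0,"ry": 0,"rz": 0,"gripper": 1}
    - {"dx": 0,"dy": 0,"dz": -40,"rx": 0,"ry": 0,"rz": 0,"gripper": 1}
    - {"dx": 0,"dy": 0,"dz": -40,"rx": 0,"ry": 0,"rz": 0,"gripper": 1}
    - {"dx": 0,"dy": 0,"dz": -40,"rx": 0,"ry": 0,"rz": 0,"gripper": 1}

```text
t: 3.53
eef_pos: [0.4893, -0.3243, 0.066]
ee_rot: [-3.14, -0.0, -1.639]
force: [-0.3, -0.7, -2.4]
width: 0.0163
gripper_force: 19.9
```

```bash
python3 - <<'E'
from h import *
f=grab('side','s1'); w=cloud(f);s=arm.get_state();print(s['eef_pos'],s['width'])
# bystanders + magazine
print('marker',rect(w,seg(w,.38,.46,-.42,-.2,.006,.03)))
f=grab('wrist','w3');w=cloud(f);T=s['eef_pos']
m=seg(w,.46,.53,-.42,-.2,.03,.075);p=w[m];
for y in np.arange(-.38,-.24,.008):
    q=p[abs(p[:,1]-y)<.004]
    if len(q): print(round(y,3),len(q),np.round([q[:,0].min(),q[:,0].max(),q[:,2].max()],4))
E
```

```text
[ 0.48868871 -0.3240932   0.06506017] 0.016271776524291407
marker (154, np.float64(0.013), [[407.0, -387.6000061035156], [420.29998779296875, -387.8999938964844], [423.29998779296875, -259.29998779296875], [410.0, -259.0]], array([ 415.1, -323.5]), array([128.6,  13.3]))
-0.372 193 [0.4781 0.4895 0.0556]
-0.364 548 [0.4766 0.4924 0.0586]
-0.356 597 [0.4768 0.4931 0.0583]
-0.348 615 [0.4766 0.4939 0.0588]
-0.34 914 [0.4773 0.507  0.0749]
-0.332 1537 [0.4661 0.5025 0.075 ]
-0.324 76 [0.474  0.4954 0.0609]
-0.316 8 [0.4797 0.4962 0.0699]
-0.308 303 [0.4803 0.497  0.0585]
-0.3 499 [0.48   0.4981 0.0585]
-0.292 172 [0.4809 0.4978 0.0581]
```

```bash
python3 - <<'E'
from h import *
for n in('scene0','side0','s1'):
    f=load(n);w=cloud(f); b=np.median(w[seg(w,.44,.57,-.25,-.15,-.05,.05)][:,2])
    print(n,rect(w,seg(w,.4,.62,-.15,.25,b+.03,b+.05)))
    # floor plate front edge: colour grey vs bench along lane centre
    for x in(.485,.505,.525):
        ys=np.arange(-.15,-.095,.002); print(x,[int(f['frame'][int(round(q[1])),int(round(q[0]))].sum()) for q in (pix(f,[x,y,.003+b]) for y in ys)])
mv(.505,-.095-.058+.0,.066,-np.pi/2+.016)
E
```

```text
scene0 (1259, np.float64(0.039), [[474.29998779296875, 144.5], [478.70001220703125, -88.9000015258789], [538.2999877929688, -87.80000305175781], [533.9000244140625, 145.60000610351562]], array([506.3,  28.3]), array([ 59.7, 233.5]))
0.485 [489, 489, 482, 486, 484, 484, 484, 487, 487, 487, 464, 464, 352, 370, 370, 399, 398, 400, 401, 401, 398, 398, 395, 399, 400, 399, 399, 399]
0.505 [477, 483, 483, 481, 483, 483, 480, 480, 479, 478, 478, 409, 322, 322, 390, 398, 400, 395, 397, 397, 396, 402, 397, 399, 399, 369, 345, 242]
0.525 [485, 485, 480, 480, 482, 484, 484, 489, 494, 494, 485, 412, 346, 333, 333, 398, 403, 405, 400, 400, 401, 402, 403, 403, 407, 404, 406, 402]
side0 (1593, np.float64(0.0415), [[472.8999938964844, 147.8000030517578], [477.29998779296875, -88.5], [535.2999877929688, -87.5], [531.0, 148.89999389648438]], array([504.1,  30.2]), array([ 58. , 236.4]))
0.485 [425, 425, 429, 429, 425, 425, 424, 424, 424, 424, 424, 413, 413, 364, 364, 353, 356, 356, 358, 358, 356, 356, 341, 294, 294, 289, 289, 290]
0.505 [424, 424, 422, 422, 421, 421, 419, 421, 421, 420, 420, 417, 417, 
[... 250 characters left out ...]
, [[472.8999938964844, 147.3000030517578], [477.5, -86.80000305175781], [535.2999877929688, -85.5999984741211], [530.7000122070312, 148.39999389648438]], array([504.1,  30.8]), array([ 57.8, 234.1]))
0.485 [426, 426, 426, 426, 425, 425, 423, 423, 424, 426, 426, 414, 414, 370, 370, 354, 359, 359, 358, 358, 355, 355, 341, 293, 293, 288, 288, 288]
0.505 [420, 420, 423, 423, 423, 423, 421, 423, 423, 423, 423, 414, 414, 391, 391, 352, 347, 352, 352, 352, 359, 359, 355, 357, 357, 340, 340, 333]
0.525 [427, 427, 426, 426, 423, 423, 420, 424, 424, 434, 434, 423, 423, 384, 350, 350, 353, 353, 357, 357, 357, 354, 354, 357, 357, 363, 363, 399]
t 3.63 d [-171.8   -4.9   -1.4] r [ 0.0008  0.0005 -0.0844]
```

```bash
cat >> h.py <<'E'
def M(X,z,Y=0,yaw=-1.552):
    "mv to magazine-frame X,Y (mm)"
    th=np.radians(91.08); u=np.array([np.cos(th),np.sin(th)]); n=np.array([-u[1],u[0]])
    p=np.array([.5068,-.0593])+u*X/1000+n*Y/1000; mv(p[0],p[1],z,yaw)
def X():
    s=arm.get_state(); th=np.radians(91.08); u=np.array([np.cos(th),np.sin(th)]); n=np.array([-u[1],u[0]]); d=s['eef_pos'][:2]-[.5068,-.0593]
    print('t',s['t'],'X,Y mm',np.round([d@u*1000,d@n*1000],1),'z',s['eef_pos'][2],'F',s['force'],'w',s['width'],s['gripper_force'])
E
python3 - <<'E'
from h import *
M(-110,.036);M(-68,.03)
E
```

```text
t 3.63 d [-155.8   -9.9   28.6] r [ 0.0008  0.0005 -0.0872]
t 3.63 d [-197.6   -6.3   34.6] r [ 0.0008  0.0005 -0.0872]
```

>>> jog_arm:
  targets:
    - {"dx": -20,"dy": -1,"dz": 0,"rx": 0,"ry": 0,"rz": -0.01,"gripper": 1}
    - {"dx": -45,"dy": -3,"dz": 0,"rx": 0,"ry": 0,"rz": -0.03,"gripper": 1}
    - {"dx": -75,"dy": -5,"dz": 0,"rx": 0,"ry": 0,"rz": -0.05,"gripper": 1}
    - {"dx": -105,"dy": -7,"dz": 5,"rx": 0,"ry": 0,"rz": -0.07,"gripper": 1}
    - {"dx": -130,"dy": -9,"dz": 15,"rx": 0,"ry": 0,"rz": -0.087,"gripper": 1}
    - {"dx": -150,"dy": -10,"dz": 25,"rx": 0,"ry": 0,"rz": -0.087,"gripper": 1}
    - {"dx": -156,"dy": -10,"dz": 30,"rx": 0,"ry": 0,"rz": -0.087,"gripper": 1}
    - {"dx": -156,"dy": -10,"dz": 30,"rx": 0,"ry": 0,"rz": -0.087,"gripper": 1}

```text
t: 4.3
eef_pos: [0.5083, -0.168, 0.0333]
ee_rot: [3.138, 0.0, -1.55]
force: [-0.3, 0.2, -1.7]
width: 0.0163
gripper_force: 19.9
```

```bash
python3 - <<'E'
from h import *
f=grab('side','s2');X();M(-68,.0295)
crop(f,'s2c',265,225,365,345,5)
w=cloud(f);
E
```

```text
t 4.35 X,Y mm [-1.096e+02  1.000e-01] z 0.03400325073961303 F [-0.07197796 -0.48435539 -1.04914046] w 0.01603406809970883 19.938503801822662
t 4.35 d [-41.6  -0.2   4.5] r [ 0.0025 -0.      0.0017]
```

View pics/s2c.png

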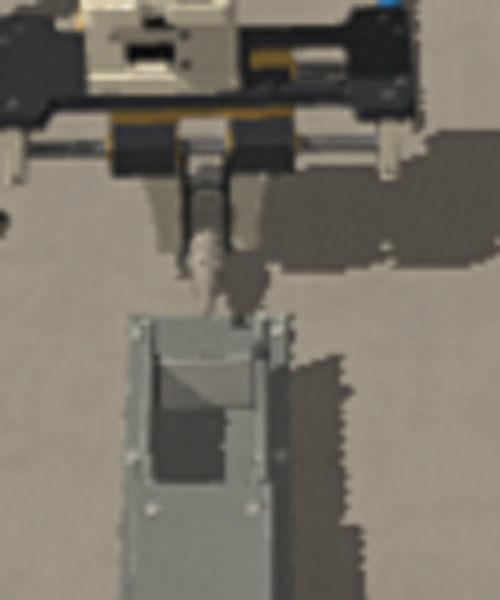

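The nozzle is held straight, with its tip at crop (207,310), i.e. px (306.4,287), in line with the lane centre (~crop x 206). The flap is at crop (207,380).

```bash
python3 - <<'E'
from h import *
f=load('s2');print(P(f,306.4,287,.018),P(f,306.2,289,.003), P(f,265+130/5,225+318/5,.003),P(f,265+290/5,225+318/5,.003))
E
```

```text
[ 0.50475934 -0.11183939  0.018     ] [ 0.50584639 -0.12178485  0.003     ] [ 0.54154253 -0.12350555  0.003     ] [ 0.46652846 -0.1228414   0.003     ]
```

>>> jog_arm:
  targets:
    - {"dx": -10,"dy": 0,"dz": 1,"rx": 0,"ry": 0,"rz": 0,"gripper": 1}
    - {"dx": -22,"dy": 0,"dz": 2,"rx": 0,"ry": 0,"rz": 0,"gripper": 1}
    - {"dx": -32,"dy": 0,"dz": 3,"rx": 0,"ry": 0,"rz": 0,"gripper": 1}
    - {"dx": -38,"dy": 0,"dz": 4,"rx": 0,"ry": 0,"rz": 0,"gripper": 1}
    - {"dx": -38,"dy": 0,"dz": 5,"rx": 0,"ry": 0,"rz": 0,"gripper": 1}
    - {"dx": -38,"dy": 0,"dz": 5,"rx": 0,"ry": 0,"rz": 0,"gripper": 1}
    - {"dx": -38,"dy": 0,"dz": 5,"rx": 0,"ry": 0,"rz": 0,"gripper": 1}
    - {"dx": -38,"dy": 0,"dz": 5,"rx": 0,"ry": 0,"rz": 0,"gripper": 1}

```text
t: 5.02
eef_pos: [0.5088, -0.1315, 0.03]
ee_rot: [-3.141, 0.0, -1.552]
force: [-0.1, -0.4, -1.4]
width: 0.0166
gripper_force: 19.9
```

```bash
python3 - <<'E'
from h import *
X()
E
```

```text
t 5.0167 X,Y mm [-72.3  -0.7] z 0.03002178879607173 F [-0.10185784 -0.40374267 -1.42265095] w 0.016550188293867802 19.938351809978485
```

>>> jog_arm:
  targets:
    - {"dx": 0,"dy": 0,"dz": 1,"rx": 0,"ry": 0,"rz": 0,"gripper": 1}
    - {"dx": 0,"dy": 0,"dz": 1.5,"rx": 0,"ry": 0,"rz": 0,"gripper": 0.6}
    - {"dx": 0,"dy": 0,"dz": 1.5,"rx": 0,"ry": 0,"rz": 0,"gripper": 0.6}
    - {"dx": 0,"dy": 0,"dz": 1.5,"rx": 0,"ry": 0,"rz": 0,"gripper": 0.6}
    - {"dx": 0,"dy": 0,"dz": 1.5,"rx": 0,"ry": 0,"rz": 0,"gripper": 0.6}
    - {"dx": 10,"dy": 0,"dz": 1.5,"rx": 0,"ry": 0,"rz": 0,"gripper": 0.6}
    - {"dx": 20,"dy": 0,"dz": 1.5,"rx": 0,"ry": 0,"rz": 0,"gripper": 0.6}
    - {"dx": 27,"dy": 0,"dz": 1.5,"rx": 0,"ry": 0,"rz": 0,"gripper": 0.6}

```text
t: 5.68
eef_pos: [0.5094, -0.1594, 0.0285]
ee_rot: [-3.142, -0.0, -1.552]
force: [-0.4, -0.4, 0.6]
width: 0.0348
gripper_force: 0.0
```

>>> jog_arm:
  targets:
    - {"dx": 0,"dy": 0,"dz": 0,"rx": 0,"ry": 0,"rz": 0,"gripper": 0.6}
    - {"dx": 0,"dy": 0,"dz": 0,"rx": 0,"ry": 0,"rz": 0,"gripper": 1}
    - {"dx": 0,"dy": 0,"dz": 0,"rx": 0,"ry": 0,"rz": 0,"gripper": 1}
    - {"dx": 0,"dy": 0,"dz": 0,"rx": 0,"ry": 0,"rz": 0,"gripper": 1}
    - {"dx": 0,"dy": 0,"dz": 0,"rx": 0,"ry": 0,"rz": 0,"gripper": 1}
    - {"dx": 0,"dy": 0,"dz": 0,"rx": 0,"ry": 0,"rz": 0,"gripper": 1}
    - {"dx": 0,"dy": 0,"dz": 0,"rx": 0,"ry": 0,"rz": 0,"gripper": 1}
    - {"dx": 0,"dy": 0,"dz": 0,"rx": 0,"ry": 0,"rz": 0,"gripper": 1}

```text
t: 6.35
eef_pos: [0.5093, -0.1582, 0.0285]
ee_rot: [3.142, 0.0, -1.552]
force: [-0.3, 0.4, -0.2]
width: 0.0159
gripper_force: 20.0
```

```bash
python3 - <<'E'
from h import *
X()
f=grab('wrist','w4');w=cloud(f);p=w[seg(w,.48,.535,-.26,-.1,.012,.03)]
for y in np.arange(-.2,-.1,.006):
    q=p[abs(p[:,1]-y)<.003]
    if len(q)>5: print(round(y,3),len(q),np.round([q[:,0].min(),q[:,0].max(),q[:,2].max()],4))
f=grab('side','s3')
E
```

```text
t 6.35 X,Y mm [-98.9  -0.6] z 0.02847940268802726 F [-0.28311895  0.4490931  -0.2342528 ] w 0.015916845737684236 19.99162048101425
-0.176 253 [0.5026 0.5133 0.0165]
-0.17 1160 [0.4881 0.528  0.03  ]
-0.164 481 [0.4936 0.523  0.0287]
-0.158 145 [0.4997 0.5162 0.0209]
-0.14 456 [0.4983 0.5168 0.0225]
-0.134 427 [0.4974 0.5173 0.0229]
-0.128 256 [0.4973 0.5174 0.023 ]
```

>>> jog_arm:
  force: 25
  targets:
    - {"dx": -5,"dy": 0,"dz": -0.5,"rx": 0,"ry": 0,"rz": 0,"gripper": 1}
    - {"dx": -12,"dy": 0,"dz": -0.5,"rx": 0,"ry": 0,"rz": 0,"gripper": 1}
    - {"dx": -19,"dy": 0,"dz": -0.5,"rx": 0,"ry": 0,"rz": 0,"gripper": 1}
    - {"dx": -25,"dy": 0,"dz": -0.5,"rx": 0,"ry": 0,"rz": 0,"gripper": 1}
    - {"dx": -30,"dy": 0,"dz": -0.5,"rx": 0,"ry": 0,"rz": 0,"gripper": 1}
    - {"dx": -35,"dy": 0,"dz": -0.5,"rx": 0,"ry": 0,"rz": 0,"gripper": 1}
    - {"dx": -38,"dy": 0,"dz": -0.5,"rx": 0,"ry": 0,"rz": 0,"gripper": 1}
    - {"dx": -40,"dy": 0,"dz": -0.5,"rx": 0,"ry": 0,"rz": 0,"gripper": 1}

```text
t: 7.12
eef_pos: [0.5105, -0.1181, 0.0304]
ee_rot: [-3.138, -0.001, -1.55]
force: [1.8, -8.2, 7.9]
width: 0.0164
gripper_force: 25.0
```

```bash
python3 - <<'E'
from h import *
X(); f=grab('side','s4'); crop(f,'s4c',265,235,365,345,5)
E
```

```text
t 7.1167 X,Y mm [-58.9  -2.6] z 0.03042556719987828 F [ 1.81698076 -8.16260379  7.90368812] w 0.016409284628694707 25.001995861530304
```

View pics/s4c.png

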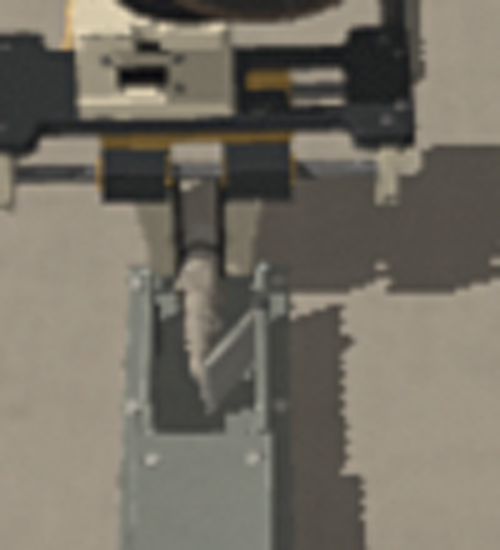

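The tip is through the flap, which is open about 1 rad at crop (225,360). An 8 N upward and backward force suggests the fingers are riding on the plate's rivets, so I'll lift slightly and re-read.

>>> jog_arm:
  targets:
    - {"dx": 0,"dy": 0,"dz": -1,"rx": 0,"ry": 0,"rz": 0,"gripper": 1}
    - {"dx": 0,"dy": 0,"dz": -2,"rx": 0,"ry": 0,"rz": 0,"gripper": 1}
    - {"dx": 0,"dy": 0,"dz": -2.5,"rx": 0,"ry": 0,"rz": 0,"gripper": 1}
    - {"dx": 0,"dy": 0,"dz": -2.5,"rx": 0,"ry": 0,"rz": 0,"gripper": 1}
    - {"dx": 0,"dy": 0,"dz": -2.5,"rx": 0,"ry": 0,"rz": 0,"gripper": 1}
    - {"dx": 0,"dy": 0,"dz": -2.5,"rx": 0,"ry": 0,"rz": 0,"gripper": 1}
    - {"dx": 0,"dy": 0,"dz": -2.5,"rx": 0,"ry": 0,"rz": 0,"gripper": 1}
    - {"dx": 0,"dy": 0,"dz": -2.5,"rx": 0,"ry": 0,"rz": 0,"gripper": 1}

```text
t: 7.83
eef_pos: [0.5085, -0.1183, 0.0314]
ee_rot: [3.141, 0.0, -1.552]
force: [2.3, -0.5, -2.3]
width: 0.0159
gripper_force: 25.0
```

```bash
python3 - <<'E'
from h import *
X()
E
```

```text
t 7.8333 X,Y mm [-59.   -0.6] z 0.031363409600718116 F [ 2.33578843 -0.52225999 -2.29328737] w 0.015850812139347872 25.018064081668854
```

>>> jog_arm:
  targets:
    - {"dx": -3,"dy": 0,"dz": 0,"rx": 0,"ry": 0,"rz": 0,"gripper": 1}
    - {"dx": -6,"dy": 0,"dz": 0,"rx": 0,"ry": 0,"rz": 0,"gripper": 1}
    - {"dx": -9,"dy": 0,"dz": 0,"rx": 0,"ry": 0,"rz": 0,"gripper": 1}
    - {"dx": -12,"dy": 0,"dz": 0,"rx": 0,"ry": 0,"rz": 0,"gripper": 1}
    - {"dx": -14,"dy": 0,"dz": 0,"rx": 0,"ry": 0,"rz": 0,"gripper": 1}
    - {"dx": -16,"dy": 0,"dz": 0,"rx": 0,"ry": 0,"rz": 0,"gripper": 1}
    - {"dx": -17,"dy": 0,"dz": 0,"rx": 0,"ry": 0,"rz": 0,"gripper": 1}
    - {"dx": -17,"dy": 0,"dz": 0,"rx": 0,"ry": 0,"rz": 0,"gripper": 1}

```text
t: 8.5
eef_pos: [0.5084, -0.101, 0.0315]
ee_rot: [-3.141, 0.0, -1.552]
force: [3.0, 0.0, -0.9]
width: 0.0158
gripper_force: 25.0
```

```bash
python3 - <<'E'
from h import *
X()
E
```

```text
t 8.5 X,Y mm [-41.7  -0.8] z 0.03151763925317699 F [ 3.03868094  0.04624137 -0.93567636] w 0.015760382354659083 25.015193223953247
```

>>> jog_arm:
  targets:
    - {"dx": 0,"dy": 0,"dz": 1,"rx": 0,"ry": 0,"rz": 0,"gripper": 1}
    - {"dx": 0,"dy": 0,"dz": 2,"rx": 0,"ry": 0,"rz": 0,"gripper": 1}
    - {"dx": 0,"dy": 0,"dz": 2,"rx": 0,"ry": 0,"rz": 0,"gripper": 0.65}
    - {"dx": 0,"dy": 0,"dz": 2,"rx": 0,"ry": 0,"rz": 0,"gripper": 0.65}
    - {"dx": 0,"dy": 0,"dz": 2,"rx": 0,"ry": 0,"rz": 0,"gripper": 0.65}
    - {"dx": 0,"dy": 0,"dz": -10,"rx": 0,"ry": 0,"rz": 0,"gripper": 0.65}
    - {"dx": 0,"dy": 0,"dz": -35,"rx": 0,"ry": 0,"rz": 0,"gripper": 0.65}
    - {"dx": 0,"dy": 0,"dz": -55,"rx": 0,"ry": 0,"rz": 0,"gripper": 0.65}

```text
t: 9.17
eef_pos: [0.5073, -0.1016, 0.0867]
ee_rot: [3.139, -0.0, -1.552]
force: [0.9, 0.1, 0.3]
width: 0.0308
gripper_force: 0.0
```

```bash
python3 - <<'E'
from h import *
X();M(-97,.09,0,-1.552-np.pi/2);print(arm.get_state()['q'])
f=grab('wrist','w5');w=cloud(f);p=w[seg(w,.48,.535,-.26,-.05,.009,.03)]
for y in np.arange(-.15,-.05,.006):
    q=p[abs(p[:,1]-y)<.003]
    if len(q)>5: print(round(y,3),len(q),np.round([q[:,0].min(),q[:,0].max(),q[:,2].max(),q[:,1].min()],4))
E
```

```text
t 9.1667 X,Y mm [-42.3   0.3] z 0.0867122668601794 F [0.87342784 0.0509671  0.2608664 ] w 0.030815210751645023 0.0
t 9.17 d [54.7 -0.3 -3.3] r [ 0.0016 -0.0024  1.571 ]
[ 1.82111710e-01  2.71879804e-01 -5.37440684e-01  9.39703482e-05
 -7.64046755e-01 -1.63191056e-01]
-0.12 148 [ 0.4991  0.5102  0.0188 -0.1217]
-0.114 215 [ 0.4989  0.5134  0.0211 -0.117 ]
-0.108 225 [ 0.4976  0.5146  0.0214 -0.111 ]
-0.102 244 [ 0.4986  0.516   0.0217 -0.105 ]
-0.096 219 [ 0.4986  0.5166  0.0224 -0.099 ]
-0.09 223 [ 0.5004  0.5179  0.0216 -0.093 ]
-0.084 287 [ 0.5002  0.5212  0.0233 -0.087 ]
-0.078 231 [ 0.4988  0.522   0.0238 -0.081 ]
-0.072 17 [ 0.4993  0.5227  0.0165 -0.0749]
-0.054 91 [ 0.4859  0.528   0.0299 -0.0568]
```

>>> jog_arm:
  targets:
    - {"dx": 0,"dy": 5,"dz": -3,"rx": 0,"ry": 0,"rz": 0.12,"gripper": 1}
    - {"dx": 0,"dy": 15,"dz": -3,"rx": 0,"ry": 0,"rz": 0.24,"gripper": 1}
    - {"dx": 0,"dy": 15,"dz": -3,"rx": 0,"ry": 0,"rz": 0.36,"gripper": 1}
    - {"dx": 0,"dy": 15,"dz": -3,"rx": 0,"ry": 0,"rz": 0.48,"gripper": 1}
    - {"dx": 0,"dy": 15,"dz": -3,"rx": 0,"ry": 0,"rz": 0.6,"gripper": 1}
    - {"dx": 5,"dy": 15,"dz": -3,"rx": 0,"ry": 0,"rz": 0.72,"gripper": 1}
    - {"dx": 15,"dy": 15,"dz": -3,"rx": 0,"ry": 0,"rz": 0.84,"gripper": 1}
    - {"dx": 25,"dy": 15,"dz": -3,"rx": 0,"ry": 0,"rz": 0.96,"gripper": 1}

```text
t: 9.88
eef_pos: [0.4932, -0.1268, 0.0891]
ee_rot: [3.141, -0.001, -2.517]
force: [0.2, 0.4, 0.3]
width: 0.0003
gripper_force: 0.0
```

```bash
python3 - <<'E'
from h import *
X();M(-97,.09,2,-1.552-np.pi/2)
E
```

```text
t 9.8833 X,Y mm [-67.3  14.8] z 0.08911290322931419 F [0.20082296 0.36213643 0.280608  ] w 0.00025641658939157155 0.0
t 9.88 d [  6.4 -31.8  -0.9] r [ 2.000e-04 -9.000e-04  6.057e-01]
```

>>> jog_arm:
  targets:
    - {"dx": 2,"dy": -10,"dz": 0,"rx": 0,"ry": 0,"rz": 0.12,"gripper": 1}
    - {"dx": 4,"dy": -20,"dz": 0,"rx": 0,"ry": 0,"rz": 0.24,"gripper": 1}
    - {"dx": 6.4,"dy": -31.8,"dz": 0,"rx": 0,"ry": 0,"rz": 0.36,"gripper": 1}
    - {"dx": 6.4,"dy": -31.8,"dz": 0,"rx": 0,"ry": 0,"rz": 0.48,"gripper": 1}
    - {"dx": 6.4,"dy": -31.8,"dz": 0,"rx": 0,"ry": 0,"rz": 0.606,"gripper": 1}
    - {"dx": 6.4,"dy": -31.8,"dz": 20,"rx": 0,"ry": 0,"rz": 0.606,"gripper": 1}
    - {"dx": 6.4,"dy": -31.8,"dz": 40,"rx": 0,"ry": 0,"rz": 0.606,"gripper": 1}
    - {"dx": 6.4,"dy": -31.8,"dz": 50,"rx": 0,"ry": 0,"rz": 0.606,"gripper": 1}

```text
t: 10.55
eef_pos: [0.5057, -0.1562, 0.0374]
ee_rot: [3.141, -0.003, -3.119]
force: [-1.0, -0.2, 0.6]
width: 0.0003
gripper_force: 0.0
```

```bash
python3 - <<'E'
from h import *
X();M(-97,.029,2,-1.552-np.pi/2);print(arm.get_state()['q'])
f=grab('scene','sc2');crop(f,'sc2c',310,130,430,250,5)
E
```

```text
t 10.55 X,Y mm [-96.9   2.9] z 0.03739852561460435 F [-0.95624088 -0.16282945  0.6049623 ] w 0.00025355858936955975 0.0
t 10.55 d [-1.  -0.1  8.4] r [ 0.0003 -0.0028  0.0042]
[ 7.08951806e-02  3.61154397e-01 -5.56117652e-01 -6.77408329e-04
 -6.56284754e-01 -1.61817587e+00]
```

View pics/sc2c.png

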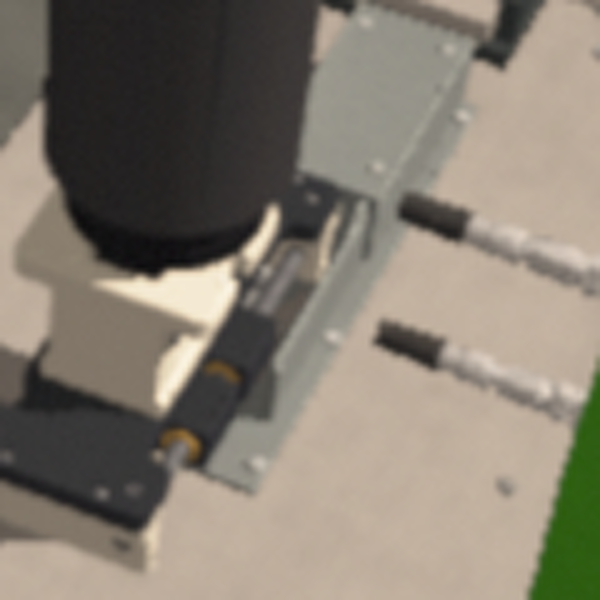

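>>> jog_arm:
  targets:
    - {"dx": -1,"dy": 0,"dz": 5,"rx": 0,"ry": 0,"rz": 0.004,"gripper": 1}
    - {"dx": -1,"dy": 0,"dz": 8,"rx": 0,"ry": 0,"rz": 0.004,"gripper": 1}
    - {"dx": -1,"dy": 5,"dz": 8,"rx": 0,"ry": 0,"rz": 0.004,"gripper": 1}
    - {"dx": -1,"dy": 10,"dz": 8,"rx": 0,"ry": 0,"rz": 0.004,"gripper": 1}
    - {"dx": -1,"dy": 15,"dz": 8,"rx": 0,"ry": 0,"rz": 0.004,"gripper": 1}
    - {"dx": -1,"dy": 20,"dz": 8,"rx": 0,"ry": 0,"rz": 0.004,"gripper": 1}
    - {"dx": -1,"dy": 25,"dz": 8,"rx": 0,"ry": 0,"rz": 0.004,"gripper": 1}
    - {"dx": -1,"dy": 30,"dz": 8,"rx": 0,"ry": 0,"rz": 0.004,"gripper": 1}

```text
t: 11.27
eef_pos: [0.5079, -0.1256, 0.032]
ee_rot: [-3.141, 0.001, -3.121]
force: [-0.3, -3.9, 2.4]
width: 0.0009
gripper_force: 1.7
```

```bash
python3 - <<'E'
from h import *
X()
E
```

```text
t 11.2667 X,Y mm [-66.3   0.2] z 0.03197338279986626 F [-0.33886709 -3.94196885  2.35754471] w 0.000908423440418396 1.6880220531311352
```

>>> jog_arm:
  targets:
    - {"dx": 0,"dy": 5,"dz": 0,"rx": 0,"ry": 0,"rz": 0,"gripper": 1}
    - {"dx": 0,"dy": 10,"dz": 0,"rx": 0,"ry": 0,"rz": 0,"gripper": 1}
    - {"dx": 0,"dy": 15,"dz": 0,"rx": 0,"ry": 0,"rz": 0,"gripper": 1}
    - {"dx": 0,"dy": 20,"dz": 0,"rx": 0,"ry": 0,"rz": 0,"gripper": 1}
    - {"dx": 0,"dy": 25,"dz": 0,"rx": 0,"ry": 0,"rz": 0,"gripper": 1}
    - {"dx": 0,"dy": 30,"dz": 0,"rx": 0,"ry": 0,"rz": 0,"gripper": 1}
    - {"dx": 0,"dy": 34,"dz": 0,"rx": 0,"ry": 0,"rz": 0,"gripper": 1}
    - {"dx": 0,"dy": 36,"dz": 0,"rx": 0,"ry": 0,"rz": 0,"gripper": 1}

```text
t: 11.93
eef_pos: [0.5069, -0.0894, 0.0314]
ee_rot: [3.142, 0.0, -3.121]
force: [0.8, -4.0, 3.0]
width: 0.0003
gripper_force: 1.9
```

```bash
python3 - <<'E'
from h import *
X()
f=grab('side','s5');w=cloud(f)
g=cv2.resize(f['frame'][255:345,270:345,::-1],None,fx=5,fy=5,interpolation=cv2.INTER_CUBIC);cv2.imwrite('pics/s5c.png',g)
E
```

```text
t 11.9333 X,Y mm [-30.1   0.5] z 0.0314321772129607 F [ 0.84897346 -3.95137406  3.04741476] w 0.00030835947682928436 1.9044769165338948
```

View pics/s5c.png

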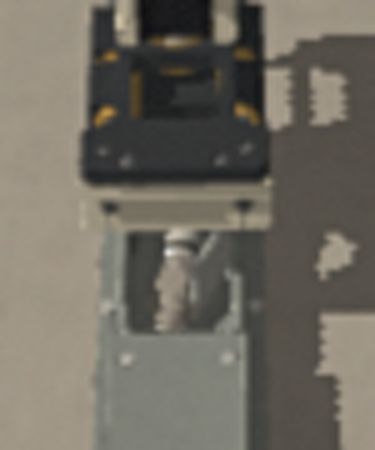

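The part lies along the lane with its front under the roof edge. The dark ring is at crop (183,243), i.e. px (306.6,303.6), and the flap is swung open on the right.

```bash
python3 - <<'E'
from h import *
f=load('s5');print(P(f,306.6,303.6,.02),P(f,306.6,303.6)); f=load('w1');print(P(f,319,206,.017),P(f,319.5,183,.0095))
E
```

```text
[ 0.50297335 -0.05389384  0.02      ] [ 0.50278172 -0.0497764   0.02385156]
[ 0.48788284 -0.34842656  0.017     ] [ 0.48717736 -0.36969938  0.0095    ]
```

>>> jog_arm:
  targets:
    - {"dx": 0,"dy": 5,"dz": 0,"rx": 0,"ry": 0,"rz": 0,"gripper": 1}
    - {"dx": 0,"dy": 10,"dz": 0,"rx": 0,"ry": 0,"rz": 0,"gripper": 1}
    - {"dx": 0,"dy": 15,"dz": 0,"rx": 0,"ry": 0,"rz": 0,"gripper": 1}
    - {"dx": 0,"dy": 20,"dz": 0,"rx": 0,"ry": 0,"rz": 0,"gripper": 1}
    - {"dx": 0,"dy": 24,"dz": 0,"rx": 0,"ry": 0,"rz": 0,"gripper": 1}
    - {"dx": 0,"dy": 28,"dz": 0,"rx": 0,"ry": 0,"rz": 0,"gripper": 1}
    - {"dx": 0,"dy": 30,"dz": 0,"rx": 0,"ry": 0,"rz": 0,"gripper": 1}
    - {"dx": 0,"dy": 30,"dz": 0,"rx": 0,"ry": 0,"rz": 0,"gripper": 1}

```text
t: 12.65
eef_pos: [0.5065, -0.0595, 0.0314]
ee_rot: [3.141, 0.0, -3.121]
force: [3.5, -2.6, -0.8]
width: 0.0005
gripper_force: 1.7
```

```bash
python3 - <<'E'
from h import *
X()
E
```

```text
t 12.65 X,Y mm [-0.2  0.4] z 0.03140564031295978 F [ 3.54099946 -2.6431663  -0.7652868 ] w 0.0005375541315915021 1.7051777964479697
```

>>> jog_arm:
  targets:
    - {"dx": 0,"dy": 4,"dz": 0,"rx": 0,"ry": 0,"rz": 0,"gripper": 1}
    - {"dx": 0,"dy": 8,"dz": 0,"rx": 0,"ry": 0,"rz": 0,"gripper": 1}
    - {"dx": 0,"dy": 12,"dz": 0,"rx": 0,"ry": 0,"rz": 0,"gripper": 1}
    - {"dx": 0,"dy": 15,"dz": 0,"rx": 0,"ry": 0,"rz": 0,"gripper": 1}
    - {"dx": 0,"dy": 18,"dz": 0,"rx": 0,"ry": 0,"rz": 0,"gripper": 1}
    - {"dx": 0,"dy": 20,"dz": 0,"rx": 0,"ry": 0,"rz": 0,"gripper": 1}
    - {"dx": 0,"dy": 22,"dz": 0,"rx": 0,"ry": 0,"rz": 0,"gripper": 1}
    - {"dx": 0,"dy": 23,"dz": 0,"rx": 0,"ry": 0,"rz": 0,"gripper": 1}

```text
t: 13.32
eef_pos: [0.5057, -0.0368, 0.0315]
ee_rot: [3.142, -0.0, -3.122]
force: [2.2, -2.1, 0.1]
width: 0.0006
gripper_force: 1.6
```

>>> jog_arm:
  targets:
    - {"dx": 0,"dy": 0.5,"dz": 0,"rx": 0,"ry": 0,"rz": 0,"gripper": 1}
    - {"dx": 0,"dy": 1,"dz": 0,"rx": 0,"ry": 0,"rz": 0,"gripper": 1}
    - {"dx": 0,"dy": 1.5,"dz": 0,"rx": 0,"ry": 0,"rz": 0,"gripper": 1}
    - {"dx": 0,"dy": 2,"dz": 0,"rx": 0,"ry": 0,"rz": 0,"gripper": 1}
    - {"dx": 0,"dy": 2.5,"dz": 0,"rx": 0,"ry": 0,"rz": 0,"gripper": 1}
    - {"dx": 0,"dy": 3,"dz": 0,"rx": 0,"ry": 0,"rz": 0,"gripper": 1}
    - {"dx": 0,"dy": 3,"dz": 0,"rx": 0,"ry": 0,"rz": 0,"gripper": 1}
    - {"dx": 0,"dy": 3,"dz": 0,"rx": 0,"ry": 0,"rz": 0,"gripper": 1}

```text
t: 13.98
eef_pos: [0.5058, -0.034, 0.0315]
ee_rot: [3.141, 0.0, -3.122]
force: [1.0, -0.8, -0.4]
width: 0.0003
gripper_force: 1.3
```

```bash
python3 - <<'E'
from h import *
X()
E
```

```text
t 13.9833 X,Y mm [25.3  0.6] z 0.031457090932553174 F [ 1.01292169 -0.75332688 -0.36405281] w 0.00031573870329218 1.2885327484400477
```

>>> jog_arm:
  targets:
    - {"dx": 0,"dy": 0.5,"dz": 0,"rx": 0,"ry": 0,"rz": 0,"gripper": 1}
    - {"dx": 0,"dy": 1,"dz": 0,"rx": 0,"ry": 0,"rz": 0,"gripper": 1}
    - {"dx": 0,"dy": 1.5,"dz": 0,"rx": 0,"ry": 0,"rz": 0,"gripper": 1}
    - {"dx": 0,"dy": 2,"dz": 0,"rx": 0,"ry": 0,"rz": 0,"gripper": 1}
    - {"dx": 0,"dy": 2.5,"dz": 0,"rx": 0,"ry": 0,"rz": 0,"gripper": 1}
    - {"dx": 0,"dy": 3,"dz": 0,"rx": 0,"ry": 0,"rz": 0,"gripper": 1}
    - {"dx": 0,"dy": 3.5,"dz": 0,"rx": 0,"ry": 0,"rz": 0,"gripper": 1}
    - {"dx": 0,"dy": 3.5,"dz": 0,"rx": 0,"ry": 0,"rz": 0,"gripper": 1}

```text
t: 14.65
eef_pos: [0.5057, -0.0305, 0.0315]
ee_rot: [3.142, 0.0, -3.122]
force: [2.8, -1.3, 0.3]
width: 0.0005
gripper_force: 1.2
```

>>> jog_arm:
  targets:
    - {"dx": 0,"dy": 0.5,"dz": 0,"rx": 0,"ry": 0,"rz": 0,"gripper": 1}
    - {"dx": 0,"dy": 1,"dz": 0,"rx": 0,"ry": 0,"rz": 0,"gripper": 1}
    - {"dx": 0,"dy": 1.5,"dz": 0,"rx": 0,"ry": 0,"rz": 0,"gripper": 1}
    - {"dx": 0,"dy": 2,"dz": 0,"rx": 0,"ry": 0,"rz": 0,"gripper": 1}
    - {"dx": 0,"dy": 2.5,"dz": 0,"rx": 0,"ry": 0,"rz": 0,"gripper": 1}
    - {"dx": 0,"dy": 3,"dz": 0,"rx": 0,"ry": 0,"rz": 0,"gripper": 1}
    - {"dx": 0,"dy": 3,"dz": 0,"rx": 0,"ry": 0,"rz": 0,"gripper": 1}
    - {"dx": 0,"dy": 3,"dz": 0,"rx": 0,"ry": 0,"rz": 0,"gripper": 1}

```text
t: 15.32
eef_pos: [0.5056, -0.0275, 0.0315]
ee_rot: [3.142, 0.0, -3.122]
force: [1.5, -1.3, -0.4]
width: 0.0004
gripper_force: 1.2
```

>>> jog_arm:
  targets:
    - {"dx": 0,"dy": 0.5,"dz": 0,"rx": 0,"ry": 0,"rz": 0,"gripper": 1}
    - {"dx": 0,"dy": 1,"dz": 0,"rx": 0,"ry": 0,"rz": 0,"gripper": 1}
    - {"dx": 0,"dy": 1.5,"dz": 0,"rx": 0,"ry": 0,"rz": 0,"gripper": 1}
    - {"dx": 0,"dy": 2,"dz": 0,"rx": 0,"ry": 0,"rz": 0,"gripper": 1}
    - {"dx": 0,"dy": 2.5,"dz": 0,"rx": 0,"ry": 0,"rz": 0,"gripper": 1}
    - {"dx": 0,"dy": 3,"dz": 0,"rx": 0,"ry": 0,"rz": 0,"gripper": 1}
    - {"dx": 0,"dy": 3,"dz": 0,"rx": 0,"ry": 0,"rz": 0,"gripper": 1}
    - {"dx": 0,"dy": 3,"dz": 0,"rx": 0,"ry": 0,"rz": 0,"gripper": 1}

```text
t: 15.98
eef_pos: [0.5055, -0.0245, 0.0314]
ee_rot: [3.142, -0.0, -3.122]
force: [2.1, -1.1, 0.3]
width: 0.0005
gripper_force: 1.2
```

>>> jog_arm:
  targets:
    - {"dx": 0,"dy": 0.5,"dz": 0,"rx": 0,"ry": 0,"rz": 0,"gripper": 1}
    - {"dx": 0,"dy": 1,"dz": 0,"rx": 0,"ry": 0,"rz": 0,"gripper": 1}
    - {"dx": 0,"dy": 1.5,"dz": 0,"rx": 0,"ry": 0,"rz": 0,"gripper": 1}
    - {"dx": 0,"dy": 2,"dz": 0,"rx": 0,"ry": 0,"rz": 0,"gripper": 1}
    - {"dx": 0,"dy": 2.5,"dz": 0,"rx": 0,"ry": 0,"rz": 0,"gripper": 1}
    - {"dx": 0,"dy": 3,"dz": 0,"rx": 0,"ry": 0,"rz": 0,"gripper": 1}
    - {"dx": 0,"dy": 3,"dz": 0,"rx": 0,"ry": 0,"rz": 0,"gripper": 1}
    - {"dx": 0,"dy": 3,"dz": 0,"rx": 0,"ry": 0,"rz": 0,"gripper": 1}

```text
t: 16.65
eef_pos: [0.505, -0.0222, 0.0314]
ee_rot: [-3.141, -0.001, -3.122]
force: [1.6, -6.0, 1.1]
width: 0.0004
gripper_force: 3.6
```

The force rose to 6 N, so the plunger is reached at about X=37. I'll go on in small steps.

>>> jog_arm:
  targets:
    - {"dx": 0,"dy": 0.5,"dz": 0,"rx": 0,"ry": 0,"rz": 0,"gripper": 1}
    - {"dx": 0,"dy": 1,"dz": 0,"rx": 0,"ry": 0,"rz": 0,"gripper": 1}
    - {"dx": 0,"dy": 1.5,"dz": 0,"rx": 0,"ry": 0,"rz": 0,"gripper": 1}
    - {"dx": 0,"dy": 1.5,"dz": 0,"rx": 0,"ry": 0,"rz": 0,"gripper": 1}
    - {"dx": 0,"dy": 1.5,"dz": 0,"rx": 0,"ry": 0,"rz": 0,"gripper": 1}
    - {"dx": 0,"dy": 1.5,"dz": 0,"rx": 0,"ry": 0,"rz": 0,"gripper": 1}
    - {"dx": 0,"dy": 1.5,"dz": 0,"rx": 0,"ry": 0,"rz": 0,"gripper": 1}
    - {"dx": 0,"dy": 1.5,"dz": 0,"rx": 0,"ry": 0,"rz": 0,"gripper": 1}

```text
t: 17.32
eef_pos: [0.5048, -0.0209, 0.0314]
ee_rot: [-3.141, -0.001, -3.122]
force: [1.6, -6.8, 1.8]
width: 0.0004
gripper_force: 4.4
```

>>> jog_arm:
  targets:
    - {"dx": 0,"dy": 0.5,"dz": 0,"rx": 0,"ry": 0,"rz": 0,"gripper": 1}
    - {"dx": 0,"dy": 1,"dz": 0,"rx": 0,"ry": 0,"rz": 0,"gripper": 1}
    - {"dx": 0,"dy": 1.5,"dz": 0,"rx": 0,"ry": 0,"rz": 0,"gripper": 1}
    - {"dx": 0,"dy": 2,"dz": 0,"rx": 0,"ry": 0,"rz": 0,"gripper": 1}
    - {"dx": 0,"dy": 2,"dz": 0,"rx": 0,"ry": 0,"rz": 0,"gripper": 1}
    - {"dx": 0,"dy": 2,"dz": 0,"rx": 0,"ry": 0,"rz": 0,"gripper": 1}
    - {"dx": 0,"dy": 2,"dz": 0,"rx": 0,"ry": 0,"rz": 0,"gripper": 1}
    - {"dx": 0,"dy": 2,"dz": 0,"rx": 0,"ry": 0,"rz": 0,"gripper": 1}

```text
t: 17.98
eef_pos: [0.5045, -0.0194, 0.0314]
ee_rot: [-3.14, -0.002, -3.122]
force: [0.3, -10.1, 2.0]
width: 0.0001
gripper_force: 5.7
```

>>> jog_arm:
  targets:
    - {"dx": 0,"dy": 0.5,"dz": 0,"rx": 0,"ry": 0,"rz": 0,"gripper": 1}
    - {"dx": 0,"dy": 1,"dz": 0,"rx": 0,"ry": 0,"rz": 0,"gripper": 1}
    - {"dx": 0,"dy": 1.5,"dz": 0,"rx": 0,"ry": 0,"rz": 0,"gripper": 1}
    - {"dx": 0,"dy": 2,"dz": 0,"rx": 0,"ry": 0,"rz": 0,"gripper": 1}
    - {"dx": 0,"dy": 2.5,"dz": 0,"rx": 0,"ry": 0,"rz": 0,"gripper": 1}
    - {"dx": 0,"dy": 3,"dz": 0,"rx": 0,"ry": 0,"rz": 0,"gripper": 1}
    - {"dx": 0,"dy": 3,"dz": 0,"rx": 0,"ry": 0,"rz": 0,"gripper": 1}
    - {"dx": 0,"dy": 3,"dz": 0,"rx": 0,"ry": 0,"rz": 0,"gripper": 1}

```text
t: 18.65
eef_pos: [0.504, -0.017, 0.0314]
ee_rot: [-3.139, -0.003, -3.122]
force: [1.9, -15.3, 3.5]
width: 0.0008
gripper_force: 7.6
```

```bash
python3 - <<'E'
from h import *
for _ in range(3): arm.grab_frame('side'); X()
E
```

```text
t 18.7 X,Y mm [42.3  2. ] z 0.03141303147064059 F [  1.91540845 -14.09027635   3.45117716] w 0.0005878380918192435 7.537593228933019
t 18.75 X,Y mm [42.3  2. ] z 0.03142009413431569 F [  0.37299429 -13.26829513   3.82843296] w 0.0002032663264856007 7.533074665034292
t 18.8 X,Y mm [42.3  2. ] z 0.03143004042275697 F [  1.55714972 -13.85072895   3.75526072] w 0.00048276187582455964 7.529566285036253
```

The plunger is pressed about 5–7 mm at 14 N and has been held there. I'll draw back 8 mm and lift straight out.

>>> jog_arm:
  targets:
    - {"dx": 0,"dy": -1.5,"dz": 0,"rx": 0,"ry": 0,"rz": 0,"gripper": 1}
    - {"dx": 0,"dy": -3,"dz": 0,"rx": 0,"ry": 0,"rz": 0,"gripper": 1}
    - {"dx": 0,"dy": -4.5,"dz": 0,"rx": 0,"ry": 0,"rz": 0,"gripper": 1}
    - {"dx": 0,"dy": -6,"dz": 0,"rx": 0,"ry": 0,"rz": 0,"gripper": 1}
    - {"dx": 0,"dy": -7.5,"dz": 0,"rx": 0,"ry": 0,"rz": 0,"gripper": 1}
    - {"dx": 0,"dy": -9,"dz": 0,"rx": 0,"ry": 0,"rz": 0,"gripper": 1}
    - {"dx": 0,"dy": -9,"dz": 0,"rx": 0,"ry": 0,"rz": 0,"gripper": 1}
    - {"dx": 0,"dy": -9,"dz": 0,"rx": 0,"ry": 0,"rz": 0,"gripper": 1}

```text
t: 19.47
eef_pos: [0.5073, -0.0226, 0.0317]
ee_rot: [3.14, 0.004, -3.122]
force: [3.9, 5.5, -2.4]
width: 0.0002
gripper_force: 9.4
```

```bash
python3 - <<'E'
from h import *
X()
E
```

```text
t 19.4667 X,Y mm [36.7 -1.2] z 0.031746168269857 F [ 3.94168007  5.54468813 -2.40106137] w 0.00021439814093581792 9.442471872316673
```

>>> jog_arm:
  targets:
    - {"dx": 0,"dy": 1.5,"dz": 0,"rx": 0,"ry": 0,"rz": 0,"gripper": 1}
    - {"dx": 0,"dy": 1.5,"dz": 0,"rx": 0,"ry": 0,"rz": 0,"gripper": 1}
    - {"dx": 0,"dy": 1.5,"dz": 0,"rx": 0,"ry": 0,"rz": 0,"gripper": 1}
    - {"dx": 0,"dy": 1.5,"dz": 0,"rx": 0,"ry": 0,"rz": 0,"gripper": 1}
    - {"dx": 0,"dy": 1.5,"dz": 0,"rx": 0,"ry": 0,"rz": 0,"gripper": 1}
    - {"dx": 0,"dy": 1.5,"dz": 0,"rx": 0,"ry": 0,"rz": 0,"gripper": 1}
    - {"dx": 0,"dy": 1.5,"dz": 0,"rx": 0,"ry": 0,"rz": 0,"gripper": 1}
    - {"dx": 0,"dy": 1.5,"dz": 0,"rx": 0,"ry": 0,"rz": 0,"gripper": 1}

```text
t: 20.13
eef_pos: [0.5063, -0.0221, 0.0317]
ee_rot: [3.141, 0.002, -3.122]
force: [4.9, 2.9, -0.9]
width: 0.0004
gripper_force: 6.4
```

>>> jog_arm:
  targets:
    - {"dx": 0,"dy": 0,"dz": -3,"rx": 0,"ry": 0,"rz": 0,"gripper": 1}
    - {"dx": 0,"dy": 0,"dz": -7,"rx": 0,"ry": 0,"rz": 0,"gripper": 1}
    - {"dx": 0,"dy": 0,"dz": -11,"rx": 0,"ry": 0,"rz": 0,"gripper": 1}
    - {"dx": 0,"dy": 0,"dz": -16,"rx": 0,"ry": 0,"rz": 0,"gripper": 1}
    - {"dx": 0,"dy": 0,"dz": -22,"rx": 0,"ry": 0,"rz": 0,"gripper": 1}
    - {"dx": 0,"dy": 0,"dz": -30,"rx": 0,"ry": 0,"rz": 0,"gripper": 1}
    - {"dx": 0,"dy": 0,"dz": -40,"rx": 0,"ry": 0,"rz": 0,"gripper": 1}
    - {"dx": 0,"dy": 0,"dz": -60,"rx": 0,"ry": 0,"rz": 0,"gripper": 1}

```text
t: 20.8
eef_pos: [0.5031, -0.0233, 0.0906]
ee_rot: [-3.14, -0.005, -3.123]
force: [-0.7, 0.5, 0.3]
width: 0.0003
gripper_force: 0.0
```

>>> jog_arm:
  targets:
    - {"dx": 0,"dy": -20,"dz": -30,"rx": 0,"ry": 0,"rz": 0,"gripper": 1}
    - {"dx": 0,"dy": -50,"dz": -60,"rx": 0,"ry": 0,"rz": 0,"gripper": 1}
    - {"dx": 0,"dy": -85,"dz": -80,"rx": 0,"ry": 0,"rz": 0,"gripper": 1}
    - {"dx": 0,"dy": -120,"dz": -80,"rx": 0,"ry": 0,"rz": 0,"gripper": 1}
    - {"dx": 0,"dy": -150,"dz": -80,"rx": 0,"ry": 0,"rz": 0,"gripper": 1}
    - {"dx": 0,"dy": -170,"dz": -80,"rx": 0,"ry": 0,"rz": 0,"gripper": 1}
    - {"dx": 0,"dy": -170,"dz": -80,"rx": 0,"ry": 0,"rz": 0,"gripper": 1}
    - {"dx": 0,"dy": -170,"dz": -80,"rx": 0,"ry": 0,"rz": 0,"gripper": 1}

```text
t: 21.47
eef_pos: [0.5076, -0.1936, 0.1717]
ee_rot: [3.141, -0.001, -3.125]
force: [-0.7, -0.3, 0.0]
width: 0.0004
gripper_force: 0.0
```

```bash
python3 - <<'E'
from h import *
X()
o=np.array([.5068,-.0593]); th=np.radians(91.08); u=np.array([np.cos(th),np.sin(th)]); n=np.array([-u[1],u[0]])
for nm in('side','scene'):
    f=grab(nm,nm+'_end');w=cloud(f); d=w[...,:2]-o; Xm=d@u*1000; Ym=d@n*1000
    for x in range(-10,84,6):
        k=(abs(Ym)<18)&(abs(Xm-x)<3)&(w[...,2]>-.01)&(w[...,2]<.05); z=w[...,2][k]*1000;yy=Ym[k]
        if len(z): i=z>12; print(nm,x,len(z),'z',np.round(np.percentile(z,[0,50,100])),'Y of high',np.round([yy[i].min(),yy[i].max()]) if i.any() else '')
E
```

```text
t 21.4667 X,Y mm [-134.3    1.7] z 0.17167255394414505 F [-0.66577225 -0.29975906  0.0198224 ] w 0.0004303331725910976 0.0
side -4 24 z [ 3. 20. 36.] Y of high [-18.  16.]
side 2 174 z [ 2. 19. 39.] Y of high [-18.  18.]
side 8 29 z [ 0.  5. 37.] Y of high [3. 3.]
side 14 31 z [1. 5. 8.] Y of high 
side 20 31 z [1. 5. 8.] Y of high 
side 26 29 z [2. 4. 9.] Y of high 
side 32 38 z [-0.  5. 10.] Y of high 
side 38 26 z [1. 4. 8.] Y of high 
side 44 16 z [1. 5. 8.] Y of high 
side 50 4 z [ 7. 17. 19.] Y of high [-13.  -4.]
side 56 5 z [18. 20. 22.] Y of high [-10.  -4.]
side 62 6 z [21. 23. 25.] Y of high [-12.  -2.]
side 68 1 z [26. 26. 26.] Y of high [-6. -6.]
scene -10 31 z [-1.  3.  5.] Y of high 
scene -4 126 z [ 0. 18. 36.] Y of high [-18.  18.]
scene 2 82 z [-2. 15. 35.] Y of high [-18.  18.]
scene 26 1 z [3. 3. 3.] Y of high 
scene 32 20 z [0. 3. 5.] Y of high 
scene 38 33 z [-2.  2.  6.] Y of high 
scene 44 24 z [-1.  3.  7.] Y of high 
scene 50 45 z [-2.  4. 22.] Y of high [-16.  -6.]
scene 56 38 z [-2.  4. 21.] Y of high [-17.  -4.]
scene 62 36 z [-1. 11. 22.] Y of high [-17.  -2.]
scene 68 34 z [-1.  4. 23.] Y of high [-16.  -2.]
scene 74 27 z [-1. 14. 23.] Y of high [-17.  -2.]
scene 80 41 z [ 0. 20. 44.] Y of high [-18.  18.]
```

```bash
python3 -c "
from station import arm
print(arm.job_done())"
```

```text
the job is handed in; nothing more can be done
None
```

The nozzle holder is in the magazine, tip first and flat, with its tail about 49 mm beyond the flap. The plunger gave about 5–7 mm, estimated from the push force and travel (about 14 N at most). The flap is shut, the fingers are clear, and I never moved the marker or drift. The job was handed in at 21.5 s; no verdict came back.

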